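# Hang rinsed sample cups on the drying rack and start it

## Task

Hang every rinsed sample cup from the blue mat, mouth down, fully onto a peg of its own on the warm-air drying rack. On the control box push the switch of each peg that carries a cup fully on (away from the robot) and the switch of each empty peg fully off; switches and pegs go by colour. When all that is so, press the green start button fully down and let it spring back; leave the glue stick, the cuvette holder and the jar where they stand.

Things in the scene. Friction and masses are not known exactly. Their poses are not given: they have to be found in the camera images.
- rack: fixed warm-air drying rack, 400 mm wide (y), 150 deep; origin underside centre; at yaw 0 x points away from the robot, y left. Its sloping white face bears 5 parallel round pegs (+y to -y: red, yellow, green, blue, black), 80 mm apart, 16 mm thick, 85 long, slanting up towards the robot: foot to tip along (-0.574, 0, 0.819) in the rack frame (35 deg off vertical). A hung cup's floor rests on the tip
- peg1_seat (a point): point on the axis of the red peg, 31 mm below its tip, where the centre of a hung cup comes (rack frame: x -34, y +160, z 109 mm)
- peg2_seat (a point): point on the axis of the yellow peg, 31 mm below its tip, where the centre of a hung cup comes (rack frame: x -34, y +80, z 109 mm)
- peg3_seat (a point): point on the axis of the green peg, 31 mm below its tip, where the centre of a hung cup comes (rack frame: x -34, y +0, z 109 mm)
- peg4_seat (a point): point on the axis of the blue peg, 31 mm below its tip, where the centre of a hung cup comes (rack frame: x -34, y -80, z 109 mm)
- peg5_seat (a point): point on the axis of the black peg, 31 mm below its tip, where the centre of a hung cup comes (rack frame: x -34, y -160, z 109 mm)
- control: fixed white control box, 100 mm (x) by 195 (y) by 90 high; origin underside centre; x points away from the robot at yaw 0, y left. On its flat top are five coloured slide switches side by side, 26 mm apart along y (left to right: red, yellow, green, blue, black), each for the peg of its colour and sliding along x, and at the right end a green push button
- sw1 (a joint): red slide switch, for the red peg: 0 m = fully off (end nearer the robot), 0.016 m = fully on (far end, by the coloured mark). Moves with 1 N, stays where left, may start anywhere between. Grip: a block 6 mm (x, along the slide) by 8 mm (y), standing 19 mm above the box's top; centre in the box frame at x = 2 mm + joint value, y = +77 mm, top z = 109 mm
- sw2 (a joint): yellow slide switch, for the yellow peg: 0 m = fully off (end nearer the robot), 0.016 m = fully on (far end, by the coloured mark). Moves with 1 N, stays where left, may start anywhere between. Grip: a block 6 mm (x, along the slide) by 8 mm (y), standing 19 mm above the box's top; centre in the box frame at x = 2 mm + joint value, y = +51 mm, top z = 109 mm
- sw3 (a joint): green slide switch, for the green peg: 0 m = fully off (end nearer the robot), 0.016 m = fully on (far end, by the coloured mark). Moves with 1 N, stays where left, may start anywhere between. Grip: a block 6 mm (x, along the slide) by 8 mm (y), standing 19 mm above the box's top; centre in the box frame at x = 2 mm + joint value, y = +25 mm, top z = 109 mm
- sw4 (a joint): blue slide switch, for the blue peg: 0 m = fully off (end nearer the robot), 0.016 m = fully on (far end, by the coloured mark). Moves with 1 N, stays where left, may start anywhere between. Grip: a block 6 mm (x, along the slide) by 8 mm (y), standing 19 mm above the box's top; centre in the box frame at x = 2 mm + joint value, y = -1 mm, top z = 109 mm
- sw5 (a joint): black slide switch, for the black peg: 0 m = fully off (end nearer the robot), 0.016 m = fully on (far end, by the coloured mark). Moves with 1 N, stays where left, may start anywhere between. Grip: a block 6 mm (x, along the slide) by 8 mm (y), standing 19 mm above the box's top; centre in the box frame at x = 2 mm + joint value, y = -27 mm, top z = 109 mm
- start_top (a point): top centre of the green round start button (26 mm across, on a low black housing) on the right end of the control box (box frame: x 0, y -72 mm)
- start (a joint): start button: 0 = up, 0.006 m = fully down, takes 5 N; springs back
- cupA: rigid white sample cup with blue base, 46 mm outer diameter, 70 tall, wall 3, floor 4, round its mouth a weighted steel collar 66 mm across and 7 high; about 120 g; starts upside down (mouth down) on the mat. Origin: its centre, 35 mm from the mouth; z from mouth to base (up while upside down). Three to five cups are there; None: absent (or in the gripper)
- cupB: rigid white sample cup with blue base, 46 mm outer diameter, 70 tall, wall 3, floor 4, round its mouth a weighted steel collar 66 mm across and 7 high; about 120 g; starts upside down (mouth down) on the mat. Origin: its centre, 35 mm from the mouth; z from mouth to base (up while upside down). Three to five cups are there; None: absent (or in the gripper)
- cupC: rigid white sample cup with blue base, 46 mm outer diameter, 70 tall, wall 3, floor 4, round its mouth a weighted steel collar 66 mm across and 7 high; about 120 g; starts upside down (mouth down) on the mat. Origin: its centre, 35 mm from the mouth; z from mouth to base (up while upside down). Three to five cups are there; None: absent (or in the gripper)
- cupD: rigid white sample cup with blue base, 46 mm outer diameter, 70 tall, wall 3, floor 4, round its mouth a weighted steel collar 66 mm across and 7 high; about 120 g; starts upside down (mouth down) on the mat. Origin: its centre, 35 mm from the mouth; z from mouth to base (up while upside down). Three to five cups are there; None: absent (or in the gripper)
- cupE: rigid white sample cup with blue base, 46 mm outer diameter, 70 tall, wall 3, floor 4, round its mouth a weighted steel collar 66 mm across and 7 high; about 120 g; starts upside down (mouth down) on the mat. Origin: its centre, 35 mm from the mouth; z from mouth to base (up while upside down). Three to five cups are there; None: absent (or in the gripper)
- mat: blue draining mat, fixed, 270 by 360 by 4 mm, under the cups; origin underside centre
- glue: yellow glue stick, 30 mm across, 100 mm tall, standing; leave alone. Origin: underside centre
- tray: blue and black cuvette holder, 70 by 130 by 23 mm; leave alone. Origin: underside centre
- jar: glass sample jar with blue lid, 52 mm across, 75 mm tall; leave alone. Origin: underside centre

How it is judged:
On the way, in this order (a step that is already met when the one before it is completed fails the run):
1. every cup hangs on a peg and the five switches match the pegs (((distance between cupA and peg1_seat below 0.022 m and angle between cupA's own z axis and vertical below 0.85 rad and linear speed of cupA below 0.03 m/s) or (distance between cupA and peg2_seat below 0.022 m and angle between cupA's own z axis and vertical below 0.85 rad and linear speed of cupA below 0.03 m/s) or (distance between cupA and peg3_seat below 0.022 m and angle between cupA's own z axis and vertical below 0.85 rad and linear speed of cupA below 0.03 m/s) or (distance between cupA and peg4_seat below 0.022 m and angle between cupA's own z axis and vertical below 0.85 rad and linear speed of cupA below 0.03 m/s) or (distance between cupA and peg5_seat below 0.022 m and angle between cupA's own z axis and vertical below 0.85 rad and linear speed of cupA below 0.03 m/s)) and ((distance between cupB and peg1_seat below 0.022 m and angle between cupB's own z axis and vertical below 0.85 rad and linear speed of cupB below 0.03 m/s) or (distance between cupB and peg2_seat below 0.022 m and angle between cupB's own z axis and vertical below 0.85 rad and linear speed of cupB below 0.03 m/s) or (distance between cupB and peg3_seat below 0.022 m and angle between cupB's own z axis and vertical below 0.85 rad and linear speed of cupB below 0.03 m/s) or (distance between cupB and peg4_seat below 0.022 m and angle between cupB's own z axis and vertical below 0.85 rad and linear speed of cupB below 0.03 m/s) or (distance between cupB and peg5_seat below 0.022 m and angle between cupB's own z axis and vertical below 0.85 rad and linear speed of cupB below 0.03 m/s)) and ((distance between cupC and peg1_seat below 0.022 m and angle between cupC's own z axis and vertical below 0.85 rad and linear speed of cupC below 0.03 m/s) or (distance between cupC and peg2_seat below 0.022 m and angle between cupC's own z axis and vertical below 0.85 rad and linear speed of cupC below 0.03 m/s) or (distance between cupC and peg3_seat below 0.022 m and angle between cupC's own z axis and vertical below 0.85 rad and linear speed of cupC below 0.03 m/s) or (distance between cupC and peg4_seat below 0.022 m and angle between cupC's own z axis and vertical below 0.85 rad and linear speed of cupC below 0.03 m/s) or (distance between cupC and peg5_seat below 0.022 m and angle between cupC's own z axis and vertical below 0.85 rad and linear speed of cupC below 0.03 m/s)) and ((distance between cupD and peg1_seat below 0.022 m and angle between cupD's own z axis and vertical below 0.85 rad and linear speed of cupD below 0.03 m/s) or (distance between cupD and peg2_seat below 0.022 m and angle between cupD's own z axis and vertical below 0.85 rad and linear speed of cupD below 0.03 m/s) or (distance between cupD and peg3_seat below 0.022 m and angle between cupD's own z axis and vertical below 0.85 rad and linear speed of cupD below 0.03 m/s) or (distance between cupD and peg4_seat below 0.022 m and angle between cupD's own z axis and vertical below 0.85 rad and linear speed of cupD below 0.03 m/s) or (distance between cupD and peg5_seat below 0.022 m and angle between cupD's own z axis and vertical below 0.85 rad and linear speed of cupD below 0.03 m/s)) and ((distance between cupE and peg1_seat below 0.022 m and angle between cupE's own z axis and vertical below 0.85 rad and linear speed of cupE below 0.03 m/s) or (distance between cupE and peg2_seat below 0.022 m and angle between cupE's own z axis and vertical below 0.85 rad and linear speed of cupE below 0.03 m/s) or (distance between cupE and peg3_seat below 0.022 m and angle between cupE's own z axis and vertical below 0.85 rad and linear speed of cupE below 0.03 m/s) or (distance between cupE and peg4_seat below 0.022 m and angle between cupE's own z axis and vertical below 0.85 rad and linear speed of cupE below 0.03 m/s) or (distance between cupE and peg5_seat below 0.022 m and angle between cupE's own z axis and vertical below 0.85 rad and linear speed of cupE below 0.03 m/s)) and ((value of joint sw1 above 0.012 m and ((distance between cupA and peg1_seat below 0.022 m and angle between cupA's own z axis and vertical below 0.85 rad and linear speed of cupA below 0.03 m/s) or (distance between cupB and peg1_seat below 0.022 m and angle between cupB's own z axis and vertical below 0.85 rad and linear speed of cupB below 0.03 m/s) or (distance between cupC and peg1_seat below 0.022 m and angle between cupC's own z axis and vertical below 0.85 rad and linear speed of cupC below 0.03 m/s) or (distance between cupD and peg1_seat below 0.022 m and angle between cupD's own z axis and vertical below 0.85 rad and linear speed of cupD below 0.03 m/s) or (distance between cupE and peg1_seat below 0.022 m and angle between cupE's own z axis and vertical below 0.85 rad and linear speed of cupE below 0.03 m/s))) or (value of joint sw1 below 0.004 m and distance between each of cupA, cupB, cupC, cupD, cupE and peg1_seat above 0.05 m)) and ((value of joint sw2 above 0.012 m and ((distance between cupA and peg2_seat below 0.022 m and angle between cupA's own z axis and vertical below 0.85 rad and linear speed of cupA below 0.03 m/s) or (distance between cupB and peg2_seat below 0.022 m and angle between cupB's own z axis and vertical below 0.85 rad and linear speed of cupB below 0.03 m/s) or (distance between cupC and peg2_seat below 0.022 m and angle between cupC's own z axis and vertical below 0.85 rad and linear speed of cupC below 0.03 m/s) or (distance between cupD and peg2_seat below 0.022 m and angle between cupD's own z axis and vertical below 0.85 rad and linear speed of cupD below 0.03 m/s) or (distance between cupE and peg2_seat below 0.022 m and angle between cupE's own z axis and vertical below 0.85 rad and linear speed of cupE below 0.03 m/s))) or (value of joint sw2 below 0.004 m and distance between each of cupA, cupB, cupC, cupD, cupE and peg2_seat above 0.05 m)) and ((value of joint sw3 above 0.012 m and ((distance between cupA and peg3_seat below 0.022 m and angle between cupA's own z axis and vertical below 0.85 rad and linear speed of cupA below 0.03 m/s) or (distance between cupB and peg3_seat below 0.022 m and angle between cupB's own z axis and vertical below 0.85 rad and linear speed of cupB below 0.03 m/s) or (distance between cupC and peg3_seat below 0.022 m and angle between cupC's own z axis and vertical below 0.85 rad and linear speed of cupC below 0.03 m/s) or (distance between cupD and peg3_seat below 0.022 m and angle between cupD's own z axis and vertical below 0.85 rad and linear speed of cupD below 0.03 m/s) or (distance between cupE and peg3_seat below 0.022 m and angle between cupE's own z axis and vertical below 0.85 rad and linear speed of cupE below 0.03 m/s))) or (value of joint sw3 below 0.004 m and distance between each of cupA, cupB, cupC, cupD, cupE and peg3_seat above 0.05 m)) and ((value of joint sw4 above 0.012 m and ((distance between cupA and peg4_seat below 0.022 m and angle between cupA's own z axis and vertical below 0.85 rad and linear speed of cupA below 0.03 m/s) or (distance between cupB and peg4_seat below 0.022 m and angle between cupB's own z axis and vertical below 0.85 rad and linear speed of cupB below 0.03 m/s) or (distance between cupC and peg4_seat below 0.022 m and angle between cupC's own z axis and vertical below 0.85 rad and linear speed of cupC below 0.03 m/s) or (distance between cupD and peg4_seat below 0.022 m and angle between cupD's own z axis and vertical below 0.85 rad and linear speed of cupD below 0.03 m/s) or (distance between cupE and peg4_seat below 0.022 m and angle between cupE's own z axis and vertical below 0.85 rad and linear speed of cupE below 0.03 m/s))) or (value of joint sw4 below 0.004 m and distance between each of cupA, cupB, cupC, cupD, cupE and peg4_seat above 0.05 m)) and ((value of joint sw5 above 0.012 m and ((distance between cupA and peg5_seat below 0.022 m and angle between cupA's own z axis and vertical below 0.85 rad and linear speed of cupA below 0.03 m/s) or (distance between cupB and peg5_seat below 0.022 m and angle between cupB's own z axis and vertical below 0.85 rad and linear speed of cupB below 0.03 m/s) or (distance between cupC and peg5_seat below 0.022 m and angle between cupC's own z axis and vertical below 0.85 rad and linear speed of cupC below 0.03 m/s) or (distance between cupD and peg5_seat below 0.022 m and angle between cupD's own z axis and vertical below 0.85 rad and linear speed of cupD below 0.03 m/s) or (distance between cupE and peg5_seat below 0.022 m and angle between cupE's own z axis and vertical below 0.85 rad and linear speed of cupE below 0.03 m/s))) or (value of joint sw5 below 0.004 m and distance between each of cupA, cupB, cupC, cupD, cupE and peg5_seat above 0.05 m))), for 0.2 s.
2. the start button is pressed (value of joint start above 0.0045 m), for 0.05 s.
At the end, for the whole second after the job is handed in: each cup rests on its own peg (cup centre within 22 mm of the peg's seat point, axis within 48 degrees of vertical); switches of pegs with cups on (over 12 of 16 mm), others off (under 4 mm); start pressed after that (over 4.5 of 6 mm) and up again (all of step 1 and value of joint start below 0.002 m); the robot touches nothing.
It fails at once if the glue stick is shifted by more than 30 mm or knocked over (distance of glue from where it was at the start of the episode above 0.03 m or angle between glue's own z axis and vertical above 0.5 rad).
It fails at once if the cuvette holder is shifted by more than 30 mm or knocked over (distance of tray from where it was at the start of the episode above 0.03 m or angle between tray's own z axis and vertical above 0.5 rad).
It fails at once if the jar is shifted by more than 30 mm or knocked over (distance of jar from where it was at the start of the episode above 0.03 m or angle between jar's own z axis and vertical above 0.5 rad).
Of cupA, cupB, cupC, cupD, cupE only 3 to 5 are there at a start; the rules pass over those that are not, and their reading is None.
At some moment in a run one of cupA, cupB, cupC, cupD, cupE may be knocked a few centimetres aside while the robot is not near it.
It also fails if it takes over 210 s, if anything falls off the work surface, if the arm or the gripper's body presses on something with over 40 N, if the wrist force passes 120 N, or if a joint passes its speed limit or range.

## Robot

A 7-joint arm with a two-finger parallel gripper is mounted at the origin on the work surface. World frame = base frame: x ahead of the robot, y to its left, z up, the work surface at z = 0. Lengths are in m, angles in rad, forces in N, time in s.
With the tool pointing down it reaches from about 0.4 to 0.9 m from the base axis. Payload 5.6 kg.
Tool frame: the origin (TCP) lies on the centre line of the jaws, within the pads' length; the fingertips stand 14 mm ahead of it and the grasp point (between the pads) lies 5 mm behind it (env.nose_length is the distance from the TCP to the fingertips, in m); z points along the fingers, y is the direction in which the jaws open and shut (so a half turn about z gives the same grasp; the last joint's range is limited). The gripper opens to 92 mm and grips with 3 to 60 N. Pads are 20 mm wide; open, the fingers measure 128 mm over their backs; the gripper's body (75 mm by 189 mm) begins 69 mm behind the grasp point.
Start: joints at [-0.043, 0.468, -0.012, 1.603, 0.006, 1.071, -0.056], TCP at [0.65, -0, 0.229] pointing down, gripper open.
Joint ranges: [-2.53, 2.53], [-0.31, 2.02], [-1.57, 1.55], [0.28, 2.44], [-1.29, 4.43], [0.15, 1.84], [-2.92, 2.92]. Speed limits (rad/s): [2.57, 2.57, 3.14, 3.14, 3.14, 3.14, 3.14].

## Interface

Orientations are given as [roll, pitch, yaw] about the fixed x, y, z axes, in that order (R = Rz(yaw) Ry(pitch) Rx(roll)).
In Python, from bench import read_state, get_image, camera_info, workorder, env gives the robot as it stands.
- The arm moves only by the tool step_arm, never from a script. Its argument "commands" is one flat list of numbers, 7 for each row, row after row: the shift along the tool's x, y, z in cm, then the turn, a rotation vector about the tool's x, y, z in degrees, then the opening, from 0 (shut) to 1 (fully open). A call has 1 to 20 rows; each row is the pose to reach, as a shift and turn from the pose commanded when the call began, along the tool's axes at that moment; what a row does not reach only later rows make up. A row lasts 1/10 s, in which the tool goes at most 50 mm and 8.59 degrees, less where a joint would pass 70% of its speed; a pose out of reach is approached as far as the arm can. A call with a gripper value outside its range is refused whole. The fingers move at their own pace and stop on an object; the grip force is fixed at half the most. Time passes only in rows, so rows that repeat a pose let the fingers close. It gives the time, the measured TCP pose, the force and the opening at its end, in the units of the state.
- read_state(): the state, without advancing time (a new reading comes with each control period).
- get_image(name): name is "scene" or "side" or "wrist"; returns (picture, depth): 400x640x3 uint8, red, green, blue; 400x640 float32, m along the optical axis (not along the pixel's ray), 0 where there is no reading.
- camera_info(name): a dict with "fx", "fy", "cx", "cy" (pixels), "eye" and "orientation" of the camera in the world. Camera axes: x right, y down, z forward; pixel columns grow to the right and rows downward; lengths in m; the calibration is good to about 2 mm. A picture is of the moment at which its call begins: read the wrist's pose just before it. camera_info takes no time and is no camera call; for the wrist camera it gives the pose at the moment of the call.
- workorder.finish_job(): hands the job in, once; it reports no verdict.
The state is a dict: "clock": time; "qpos": joint angles; "joint_vel": joint speeds; "joint_torque": joint torques, N m; "ee_pos": TCP position; "tool_rot": TCP orientation; "force": force on the tool from outside, world axes, zero at the start; "ft_torque": the same for the moment, N m; "opening": finger opening in m.
Only numpy, scipy, OpenCV 4.12 (cv2) and the standard library are available. Lean on these libraries where they do the work, as an engineer would, in place of code of your own. Each camera call takes 0.05 s, during which the arm holds its last target. There are 200 camera calls.

## Working session

There is one attempt and no reset: what is moved stays moved. The work goes in short steps, Python scripts to look and compute and a tool call to move; the robot and the scene stay as the last step left them, time stands still between calls to the robot, and variables do not carry over. Pictures are saved under pics/ and viewed, about 12 in all and at most 16, crops included, and the job is handed in when it is done.

Besides the shell and the picture viewer there is one more tool, called after "Request:" as name(argument=value, ...) on one line, values as JSON. step_arm: Moves the arm, as the interface text tells. Its arguments: {"type":"object","properties":{"commands":{"type":"array","items":{"type":"number"}}},"required":["commands"]}

```bash
ls; mkdir -p pics; python3 - <<'E'
from bench import *
import cv2
s=read_state();print(s)
for n in("scene","side","wrist"):
    c=camera_info(n);print(n,c)
    im,d=get_image(n);cv2.imwrite(f"pics/{n}0.png",im[:,:,::-1])
    import numpy as np;np.save(f"pics/{n}0d.npy",d)
print(env.nose_length)
E
```

```text
pics
{'clock': 0.0, 'qpos': array([-0.04300915,  0.46837139, -0.01160897,  1.60359711,  0.00602295,
        1.07137717, -0.05630875]), 'joint_vel': array([ 0.00108215, -0.00082379, -0.00012559,  0.00039355, -0.00232136,
       -0.00074631,  0.00100665]), 'joint_torque': array([-3.39112758e-04, -5.20573139e+01, -1.31628491e-02, -2.43752271e+01,
       -5.67366311e-02,  1.73054746e-02,  1.50106093e-04]), 'ee_pos': array([ 6.49459940e-01, -6.44205552e-05,  2.27655056e-01]), 'tool_rot': array([-3.13987938e+00,  1.38394545e-04,  1.57074923e+00]), 'force': array([ 1.20546297, -0.25826514,  0.32969085]), 'ft_torque': array([ 0.01049438,  0.00731143, -0.03186515]), 'opening': 0.0917862817031268}
scene {'fx': 368.7210325257663, 'fy': 368.7210325257663, 'cx': 315.39040021227976, 'cy': 199.66311963617952, 'eye': array([0.97583277, 0.60936616, 1.05319825]), 'orientation': array([-2.45131712,  0.0154959 ,  2.47536441])}
side {'fx': 446.41503097567664, 'fy': 446.41503097567664, 'cx': 322.0519201842093, 'cy': 198.90777802452823, 'eye': array([ 0.32597519, -0.96318155,  0.76201039]), 'orientation': array([-2.16153256, -0.0044993 , -0.18170894])}
wrist {'fx': 335.6324017327316, 'fy': 335.6324017327316, 'cx': 319.61177029305867, 'cy': 200.51400090947863, 'eye': array([0.64884801, 0.07988216, 0.38408175]), 'orientation': array([ 2.85443349e+00,  1.57216250e-03, -2.85509161e-04])}
0.014
```

View pics/scene0.png

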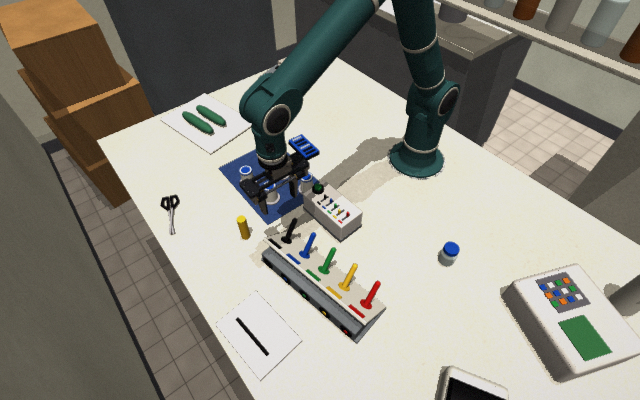

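View pics/side0.png

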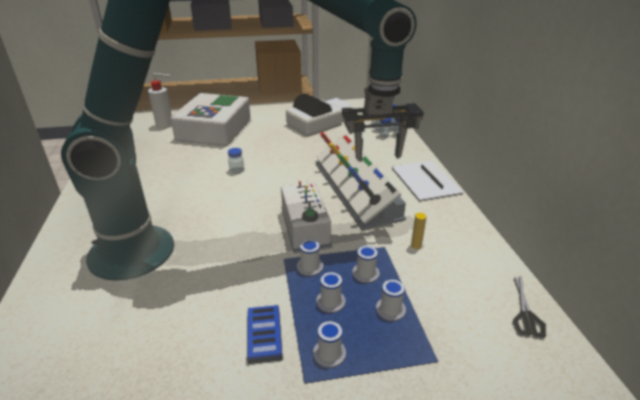

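```bash
cat > h.py <<'E'
import numpy as np, cv2
from scipy.spatial.transform import Rotation as R
from bench import *
def cam(n):
    c=camera_info(n); return c, R.from_euler('xyz',c['orientation']).as_matrix(), np.array(c['eye'])
def ray(C,u,v):
    c,M,e=C; d=np.stack([(np.asarray(u)-c['cx'])/c['fx'],(np.asarray(v)-c['cy'])/c['fy'],np.ones_like(np.asarray(u,float))],-1)
    return d@M.T
def plane(C,u,v,z):
    d=ray(C,u,v); return C[2]+d*((z-C[2][2])/d[...,2])[...,None]
def cloud(C,depth):
    v,u=np.mgrid[:400,:640]; return C[2]+ray(C,u,v)*depth[...,None]
def proj(C,P):
    c,M,e=C; q=(np.asarray(P)-e)@M; return q[...,0]/q[...,2]*c['fx']+c['cx'],q[...,1]/q[...,2]*c['fy']+c['cy']
HUE={'red':(172,8),'yellow':(18,33),'green':(40,85),'blue':(95,130)}
def cmask(im,col,smin=110,vmin=50):
    h=cv2.cvtColor(im,cv2.COLOR_RGB2HSV); H,S,V=h[...,0],h[...,1],h[...,2]
    if col=='black': return (V<50)
    a,b=HUE[col]; m=((H>=a)|(H<=b)) if a>b else ((H>=a)&(H<=b))
    return m&(S>smin)&(V>vmin)
def blobs(m,amin=8,amax=1e9):
    n,l,s,c=cv2.connectedComponentsWithStats(m.astype(np.uint8))
    return [(s[i],c[i],l==i) for i in range(1,n) if amin<=s[i,4]<=amax]
def toR(s): return R.from_euler('xyz',s['tool_rot'])
E
python3 - <<'E'
from h import *
np.set_printoptions(precision=4,suppress=True)
S=cam('side');im=cv2.imread('pics/side0.png')[:,:,::-1];D=np.load('pics/side0d.npy');P=cloud(S,D)
print('blue side')
for s,c,m in blobs(cmask(im,'blue')): 
    if s[4]>30: print(s,c.round(1),plane(S,c[0],c[1],.074),P[m].mean(0),P[m].min(0),P[m].max(0))
print('scene pegs')
C=cam('scene');im=cv2.imread('pics/scene0.png')[:,:,::-1];D=np.load('pics/scene0d.npy');P=cloud(C,D)
for col in ('red','yellow','green','blue','black'):
    m=cmask(im,col)&(P[...,2]>.05)&(P[...,2]<.17)&(P[...,0]>.35)
    for s,c,b in blobs(m,4):
        q=P[b]; t=q[q[:,2]>np.percentile(q[:,2],80)]
        print(col,s,'top',t.mean(0),'all',q.mean(0),q[:,2].max())
m=cmask(im,'yellow')&(P[...,2]>.01); print([(s,P[b].mean(0)) for s,c,b in blobs(m,20)])
E
```

```text
blue side
[229 149  11   6  55] [234.2 151.3] [0.2809 0.3717 0.074 ] [0.281  0.3703 0.0747] [0.2643 0.3517 0.0688] [0.297  0.3911 0.0781]
[304 242  12   7  68] [309.5 244.9] [ 0.4489 -0.1444  0.074 ] [ 0.4467 -0.1584  0.0858] [ 0.326  -0.9632  0.0717] [ 0.4622 -0.1313  0.762 ]
[361 248  13   8  78] [367.1 251.4] [ 0.5788 -0.1917  0.074 ] [ 0.5782 -0.1934  0.0756] [ 0.5645 -0.21    0.0722] [ 0.593  -0.178   0.0784]
[ 289  256  120  117 6309] [348.8 318.9] [ 0.4896 -0.3825  0.074 ] [ 0.5049 -0.3227  0.0091] [ 0.326  -0.9632 -0.0003] [ 0.6451 -0.1371  0.762 ]
[325 275  13   9 102] [330.9 279.1] [ 0.4767 -0.2672  0.074 ] [ 0.4765 -0.2685  0.0753] [ 0.4628 -0.2824  0.0723] [ 0.4901 -0.2535  0.0783]
[387 282  13  10 103] [393.  286.8] [ 0.603  -0.3134  0.074 ] [ 0.5996 -0.3211  0.0823] [ 0.326  -0.9632  0.0732] [ 0.6171 -0.3001  0.762 ]
[ 248  306   33   52 1000] [263.6 332.1] [ 0.3215 -0.3853  0.074 ] [ 0.3213 -0.3438  0.0261] [ 0.287  -0.9632  0.0174] [ 0.3555 -0.2731  0.762 ]
[322 324  16  13 157] [329.5 330.2] [ 0.4466 -0.4032  0.074 ] [ 0.4463 -0.4045  0.0757] [ 0.4317 -0.4192  0.0723
[... 3340 characters left out ...]
0.469  -0.0088  0.1004] 0.1115807723690111
black [281 218  16  26 147] top [0.6215 0.0265 0.1293] all [0.644  0.0306 0.097 ] 0.13654799743963897
black [269 239  12  10  34] top [0.7086 0.0397 0.1027] all [0.7054 0.0381 0.0999] 0.1045205992487398
black [354 318   3   3   4] top [0.6587 0.3618 0.0586] all [0.6589 0.3571 0.0567] 0.058595087659404244
black [446 378  58  22 665] top [0.608  0.6545 0.1155] all [0.5887 0.6589 0.1065] 0.11827152692699716
[(array([237, 215,  13,  23, 189], dtype=int32), array([ 0.7426, -0.0927,  0.0769])), (array([338, 264,  20,  27, 196], dtype=int32), array([0.6076, 0.2662, 0.0956])), (array([326, 286,  16,  13,  63], dtype=int32), array([0.6719, 0.2801, 0.1144]))]
```

View pics/wrist0.png

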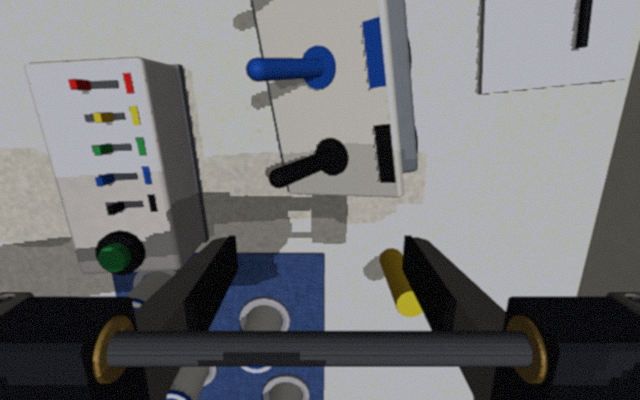

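```bash
python3 - <<'E'
from h import *
np.set_printoptions(precision=4,suppress=True)
W=cam('wrist');im=cv2.imread('pics/wrist0.png')[:,:,::-1];D=np.load('pics/wrist0d.npy');P=cloud(W,D)
for col in ('red','yellow','green','blue','black'):
    for s,c,b in blobs(cmask(im,col)&(np.mgrid[:400,:640][0]<290),30,3000):
        q=P[b]; hi=q[:,2]>q[:,2].max()-.006
        print(col,s,c.round(1),'mean',q.mean(0),'top',q[hi].mean(0),'z90',plane(W,*c,.09),'z109',plane(W,*c,.109))
E
```

```text
red [123  73  11  20 133] [128.1  82.6] mean [0.4905 0.0948 0.0914] top [0.4905 0.0948 0.0914] z90 [0.4898 0.0949 0.09  ] z109 [0.5001 0.0939 0.109 ]
red [ 69  79  22  11 178] [79.2 84.2] mean [0.4607 0.0928 0.107 ] top [0.6489 0.0799 0.3842] z90 [0.449  0.0936 0.09  ] z109 [0.4619 0.0927 0.109 ]
yellow [130 106  10  19 122] [134.5 115.1] mean [0.4931 0.0689 0.0938] top [0.6489 0.0799 0.3842] z90 [0.4911 0.0688 0.09  ] z109 [0.5013 0.0695 0.109 ]
yellow [ 93 113  21   9 160] [102.6 116.8] mean [0.4726 0.068  0.1042] top [0.472  0.0679 0.1086] z90 [0.4636 0.0674 0.09  ] z109 [0.4756 0.0682 0.109 ]
yellow [380 249  32  41 789] [394.2 269.8] mean [ 0.7295 -0.0958  0.0537] top [0.6489 0.0799 0.3842] z90 [ 0.721  -0.0773  0.09  ] z109 [ 0.7164 -0.0671  0.109 ]
green [137 138   9  17  98] [140.8 145.8] mean [0.4947 0.0433 0.0943] top [0.6489 0.0799 0.3842] z90 [0.4925 0.0427 0.09  ] z109 [0.5026 0.0451 0.109 ]
green [ 93 146   9   9  64] [ 97.3 149.8] mean [0.4664 0.0419 0.1091] top [0.4664 0.0419 0.1091] z90 [0.4538 0.0393 0.09  ] z109 [0.4664 0.0419 0.109 ]
green [ 99 244  26  28 492] [1
[... 1789 characters left out ...]
-0.0093  0.09  ] z109 [ 0.505  -0.0035  0.109 ]
black [108 202  17  12 150] [115.7 207.3] mean [ 0.4703 -0.0088  0.1048] top [0.6489 0.0799 0.3842] z90 [ 0.4608 -0.0135  0.09  ] z109 [ 0.4729 -0.0075  0.109 ]
black [  95  232   50   44 1105] [124.5 250.3] mean [ 0.4695 -0.0512  0.102 ] top [0.6489 0.0799 0.3842] z90 [ 0.4618 -0.0567  0.09  ] z109 [ 0.4739 -0.0478  0.109 ]
black [ 159  236   80   54 2548] [208.  268.1] mean [0.5977 0.0062 0.2437] top [0.6489 0.0799 0.3842] z90 [ 0.54   -0.0755  0.09  ] z109 [ 0.547  -0.0655  0.109 ]
black [ 402  237   78   53 2417] [430.8 268.4] mean [0.6986 0.0074 0.2463] top [0.6489 0.0799 0.3842] z90 [ 0.7565 -0.0758  0.09  ] z109 [ 0.7496 -0.0657  0.109 ]
```

Request:
step_arm(commands=[18, -5, -12, 0, 0, 81, 1, 18, -5, -12, 0, 0, 81, 1, 18, -5, -12, 0, 0, 81, 1, 18, -5, -12, 0, 0, 81, 1, 18, -5, -12, 0, 0, 81, 1, 18, -5, -12, 0, 0, 81, 1, 18, -5, -12, 0, 0, 81, 1, 18, -5, -12, 0, 0, 81, 1, 18, -5, -12, 0, 0, 81, 1, 18, -5, -12, 0, 0, 81, 1, 18, -5, -12, 0, 0, 81, 1, 18, -5, -12, 0, 0, 81, 1, 18, -5, -12, 0, 0, 81, 1, 18, -5, -12, 0, 0, 81, 1])

```text
clock: 1.55
ee_pos: [0.6, 0.1799, 0.3485]
tool_rot: [3.142, 0.0, 0.158]
force: [-0.3, 0.8, 0.8]
opening: 0.0919
```

```bash
python3 - <<'E'
from h import *
np.set_printoptions(precision=4,suppress=True)
W=cam('wrist');im,D=get_image('wrist');P=cloud(W,D);cv2.imwrite('pics/w1.png',im[:,:,::-1]);np.save('pics/w1d.npy',D)
print(read_state()['qpos'],W[2],camera_info('wrist')['orientation'])
for col in ('red','yellow','green','blue','black'):
    for s,c,b in blobs(cmask(im,col)&(P[...,2]<.15)&(P[...,2]>.06)&(P[...,0]>.54),60,6000):
        q=P[b]; hi=q[:,2]>q[:,2].max()-.01
        print(col,s,c.round(1),'mean',q.mean(0),'top',q[hi].mean(0),q[:,2].max())
E
```

```text
[-0.479   0.3342  0.1779  1.5287 -0.0605  1.2841 -1.707 ] [0.6782 0.1923 0.5049] [ 2.8544  0.0001 -1.4136]
red [157  96  46  11 456] [180.  100.9] mean [0.6534 0.3524 0.0987] top [0.6535 0.3524 0.0988] 0.10363318089215418
red [172 127  36  61 959] [188.  152.6] mean [0.595  0.3409 0.0965] top [0.5688 0.3372 0.1329] 0.13716759303220494
yellow [ 551   79   49   26 1003] [575.4  91.6] mean [ 0.7361 -0.1022  0.0907] top [ 0.7366 -0.1061  0.0996] 0.10305425120126627
yellow [227  96  44  11 458] [248.8 100.9] mean [0.6659 0.2735 0.0986] top [0.6665 0.2734 0.0991] 0.10494353558657948
yellow [242 126  28  62 939] [253.  151.9] mean [0.6081 0.2632 0.0959] top [0.5815 0.2592 0.1331] 0.13735181997247958
green [297  96  42  10 381] [317.5 100.8] mean [0.6785 0.1949 0.0986] top [0.6786 0.1949 0.0987] 0.10458170744906364
green [305 127  26  60 854] [317.7 151.9] mean [0.6205 0.1855 0.0963] top [0.5941 0.1812 0.1332] 0.13769112630413155
blue [366  96  43  11 414] [386.4 100.5] mean [0.6913 0.116  0.0989] top [0.6915 0.1159 0.099 ] 0.10439889741975616
blue [367 127  27  61 915] [382.3 152.1] mean [0.6326 0.108  0.0963] top [0.6065 0.1036 0.1328] 0.13737914607219187
blue [568 207  22  30  65] [574.8 216.5] mean [ 0.5838 -0.1757  0.0712] top [ 0.5838 -0.1757  0.0712] 0.07379734111850311
blue [575 214  24  22 414] [586.5 224.4] mean [ 0.5763 -0.1927  0.0746] top [ 0.5763 -0.1927  0.0746] 0.07728933458351289
black [433  96  45  10 413] [455.1 100.5] mean [0.7038 0.0373 0.0988] top [0.7039 0.0374 0.0989] 0.1043715895323924
black [428 127  36  60 946] [447.  152.4] mean [0.6445 0.0304 0.0965] top [0.6189 0.0256 0.1328] 0.1372876763691276
```

View pics/w1.png

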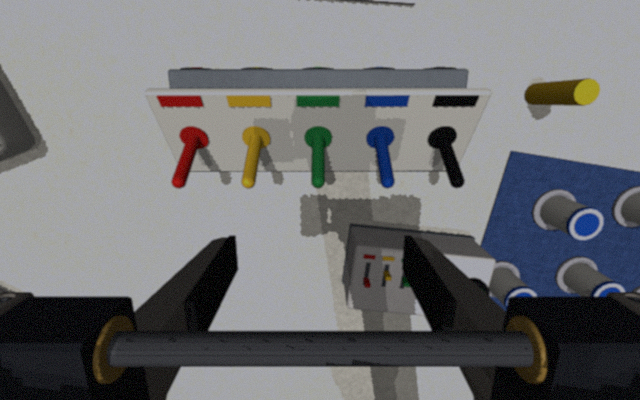

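Request:
step_arm(commands=[-8, 36.5, 15, 0, 0, 0, 0.8, -8, 36.5, 15, 0, 0, 0, 0.8, -8, 36.5, 15, 0, 0, 0, 0.8, -8, 36.5, 15, 0, 0, 0, 0.8, -8, 36.5, 15, 0, 0, 0, 0.8, -8, 36.5, 15, 0, 0, 0, 0.8, -8, 36.5, 15, 0, 0, 0, 0.8, -8, 36.5, 15, 0, 0, 0, 0.8, -8, 36.5, 15, 0, 0, 0, 0.8, -8, 36.5, 20, 0, 0, 0, 0.8, -8, 36.5, 25, 0, 0, 0, 0.8, -8, 36.5, 29.6, 0, 0, 0, 0.8, -8, 36.5, 29.6, 0, 0, 0, 0.8, -8, 36.5, 29.6, 0, 0, 0, 0, -8, 36.5, 29.6, 0, 0, 0, 0, -8, 36.5, 29.6, 0, 0, 0, 0, -8, 36.5, 29.6, 0, 0, 0, 0, -8, 36.5, 29.6, 0, 0, 0, 0])

```text
clock: 3.4
ee_pos: [0.5797, -0.1932, 0.0552]
tool_rot: [3.14, -0.004, 0.158]
force: [-1.6, 0.1, 7.7]
opening: 0.0456
```

```bash
cat >> h.py <<'E'
YAW=.1586; O=np.array([.6388,.1884,0]); XR=np.array([np.cos(YAW),np.sin(YAW),0]); YR=np.array([-np.sin(YAW),np.cos(YAW),0])
U=-.574*XR+np.array([0,0,.819])
def seat(k): return O-.034*XR+(.24-.08*k)*YR+[0,0,.109]
Rdown=R.from_euler('xyz',[np.pi,0,YAW]); Rtilt=Rdown*R.from_euler('y',35,degrees=True)
def row(p,Rt=None):
    s=read_state(); Rc=toR(s); sh=Rc.inv().apply(np.asarray(p)-s['ee_pos'])*100
    rv=np.zeros(3) if Rt is None else np.degrees((Rc.inv()*Rt).as_rotvec())
    return np.round(np.r_[sh,rv],1)
E
python3 - <<'E'
from h import *
np.set_printoptions(precision=4,suppress=True)
for k in range(1,6): print(k,seat(k),seat(k)+.031*U)
print(row([.56,-.10,.30]),row(seat(1)+.16*U,Rtilt),row(seat(1)+.101*U,Rtilt),U)
E
```

```text
1 [0.58  0.341 0.109] [0.5624 0.3382 0.1344]
2 [0.5926 0.262  0.109 ] [0.575  0.2592 0.1344]
3 [0.6052 0.183  0.109 ] [0.5877 0.1802 0.1344]
4 [0.6179 0.104  0.109 ] [0.6003 0.1012 0.1344]
5 [0.6305 0.025  0.109 ] [0.6129 0.0222 0.1344]
[ -0.4  -9.5 -24.5   0.    0.    0. ] [ -0.7 -52.7 -18.5   0.1  34.8  -0. ] [  2.7 -52.7 -13.7   0.1  34.8  -0. ] [-0.5668 -0.0907  0.819 ]
```

Request:
step_arm(commands=[0, 0, -4, 0, 0, 0, 0, 0, 0, -8, 0, 0, 0, 0, 0, 0, -12, 0, 0, 0, 0, 0, 0, -16, 0, 0, 0, 0, 0, 0, -20, 0, 0, 0, 0, -3, -5, -21.8, 0, 5, 0, 0, -3, -10, -21.8, 0, 12, 0, 0, -3, -15, -21.8, 0, 20, 0, 0, -3, -20, -21.8, 0, 27, 0, 0, -3, -25, -21.8, 0, 34.8, 0, 0, -3, -30, -21.8, 0, 34.8, 0, 0, -3, -35, -21.8, 0, 34.8, 0, 0, -3, -40, -21.8, 0, 34.8, 0, 0, -3, -45, -21.8, 0, 34.8, 0, 0, -3, -49, -21.8, 0, 34.8, 0, 0, -3, -52.7, -21.8, 0, 34.8, 0, 0, 0.2, -52.7, -17.5, 0, 34.8, 0, 0, 2.7, -52.7, -13.7, 0, 34.8, 0, 0, 2.7, -52.7, -13.7, 0, 34.8, 0, 0, 2.7, -52.7, -13.7, 0, 34.8, 0, 0])

```text
clock: 5.4
ee_pos: [0.5097, 0.3146, 0.2061]
tool_rot: [-3.127, -0.591, 0.144]
force: [0.8, 0.3, -2.8]
opening: 0.0459
```

```bash
python3 - <<'E'
from h import *
np.set_printoptions(precision=4,suppress=True)
s=read_state();print(s['qpos'],s['opening'])
print('goal',seat(1)+.101*U,row(seat(1)+.101*U,Rtilt),row(seat(1)+.018*U,Rtilt))
a,D=get_image('side');b,D2=get_image('wrist');c,_=get_image('scene')
cv2.imwrite('pics/w2.png',np.vstack([np.hstack([cv2.resize(a[60:260,200:480],(400,286)),cv2.resize(c[180:380,220:500],(400,286))]),cv2.resize(b[:240],(800,300))])[:,:,::-1])
E
```

```text
[-1.0512  0.2235  0.3075  2.1809  0.8146  0.3501 -2.9089] 0.04592165884421844
goal [0.5227 0.3319 0.1917] [ 0.5 -1.5  2.1 -0.4  1.1 -0.7] [ 0.6 -1.4 10.4 -0.4  1.1 -0.7]
```

View pics/w2.png

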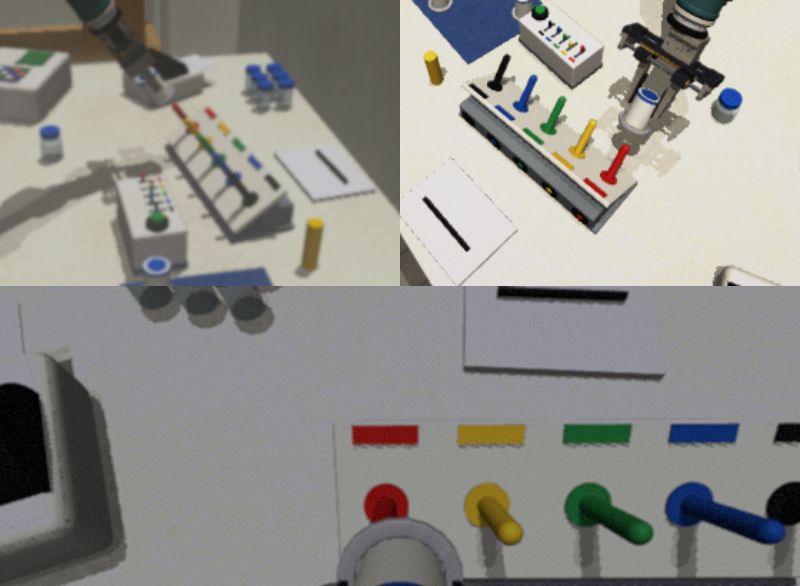

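Request:
step_arm(commands=[0, 0, -6, 0, 0, -8, 0, 0, 0, -8, 0, 0, -16, 0, 0, 0, -8, 0, 0, -25, 0, 0, 0, -8, 0, 0, -33, 0, 0, 0, -8, 0, 0, -42, 0, 0, 0, -8, 0, 0, -50, 0, 0, 0, -8, 0, 0, -59, 0, 0, 0, -8, 0, 0, -67, 0, 0, 0, -8, 0, 0, -75, 0, 0, 0, -8, 0, 0, -84, 0, 0, 0, -8, 0, 0, -92, 0, 0, 0, -8, 0, 0, -100, 0, 0, 0, -8, 0, 0, -109, 0, 0, 0, -8, 0, 0, -117, 0, 0, 0, -8, 0, 0, -125, 0, 0, 0, -8, 0, 0, -134, 0, 0, 0, -8, 0, 0, -142, 0, 0, 0, -8, 0, 0, -150, 0, 0, 0, -8, 0, 0, -159, 0, 0, 0, -8, 0, 0, -167, 0])

```text
clock: 7.55
ee_pos: [0.4652, 0.3058, 0.2733]
tool_rot: [2.982, 0.571, 3.022]
force: [1.1, 0.2, -1.5]
opening: 0.0456
```

```bash
cat >> h.py <<'E'
Rdown=Rdown*R.from_euler('z',180,degrees=True); Rtilt=Rdown*R.from_euler('y',-35,degrees=True)
E
python3 - <<'E'
from h import *
np.set_printoptions(precision=4,suppress=True)
s=read_state();print(s['qpos'],s['opening'],s['ee_pos'])
print('goal',seat(1)+.105*U,row(seat(1)+.105*U,Rtilt))
E
```

```text
[-0.919   0.049   0.0804  2.1842  0.7234  0.5434  0.0981] 0.045629707577424794 [0.4652 0.3058 0.2733]
goal [0.5204 0.3315 0.195 ] [ -0.1   1.7   9.8   0.2  -1.2 -13.4]
```

Request:
step_arm(commands=[0, 1.7, 3, 0.2, -1.2, -8, 0, -0.1, 1.7, 6, 0.2, -1.2, -13.4, 0, -0.1, 1.7, 9.8, 0.2, -1.2, -13.4, 0, -0.1, 1.7, 9.8, 0.2, -1.2, -13.4, 0, -0.1, 1.7, 9.8, 0.2, -1.2, -13.4, 0, -0.1, 1.7, 9.8, 0.2, -1.2, -13.4, 0])

```text
clock: 8.15
ee_pos: [0.5203, 0.3334, 0.1951]
tool_rot: [3.136, 0.611, -2.989]
force: [-0.5, 0.0, -1.7]
opening: 0.0456
```

```bash
python3 - <<'E'
from h import *
np.set_printoptions(precision=4,suppress=True)
s=read_state();print(s['qpos'],s['opening'],s['ee_pos'],seat(1)+.105*U)
print(row(seat(1)+.105*U,Rtilt),row(seat(1)+.019*U,Rtilt))
a,D=get_image('wrist');c,_=get_image('scene')
cv2.imwrite('pics/w3.png',np.hstack([cv2.resize(a,(400,250)),cv2.resize(c[220:345,300:500],(400,250))])[:,:,::-1])
E
```

```text
[-0.925   0.2736  0.1428  2.1469  0.9847  0.3737  0.0575] 0.045574608302211356 [0.5203 0.3334 0.1951] [0.5204 0.3315 0.195 ]
[ 0.  -0.2  0.   0.1  0.  -0.3] [ 0.  -0.2  8.6  0.1  0.  -0.3]
```

View pics/w3.png

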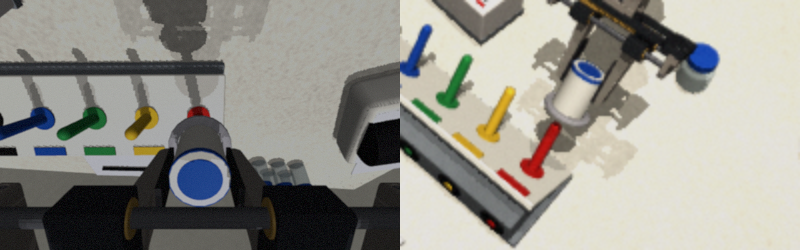

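Request:
step_arm(commands=[0, -0.2, 1, 0, 0, 0, 0, 0, -0.2, 2, 0, 0, 0, 0, 0, -0.2, 3, 0, 0, 0, 0, 0, -0.2, 4, 0, 0, 0, 0, 0, -0.2, 5, 0, 0, 0, 0, 0, -0.2, 6, 0, 0, 0, 0, 0, -0.2, 7, 0, 0, 0, 0, 0, -0.2, 8, 0, 0, 0, 0, 0, -0.2, 8.5, 0, 0, 0, 0, 0, -0.2, 8.5, 0, 0, 0, 0])

```text
clock: 9.25
ee_pos: [0.5686, 0.339, 0.122]
tool_rot: [3.141, 0.608, -2.985]
force: [0.1, 0.3, -1.6]
opening: 0.0456
```

Request:
step_arm(commands=[0, 0, 0, 0, 0, 0, 0.65, 0, 0, 0, 0, 0, 0, 0.65, 0, 0, 0, 0, 0, 0, 0.65, 0, 0, 0, 0, 0, 0, 0.65, 0, 0, -1, 0, 0, 0, 0.65, 0, 0, -3, 0, 0, 0, 0.65, 0, 0, -6, 0, 0, 0, 0.65, 0, 0, -9, 0, 0, 0, 0.65, 0, 0, -12, 0, 0, 0, 0.65, 0, 0, -16, 0, 0, 0, 0.65, 0, 0, -16, 0, 0, 0, 0.65])

```text
clock: 10.35
ee_pos: [0.4774, 0.3264, 0.2591]
tool_rot: [3.132, 0.615, -2.988]
force: [1.4, 0.4, -0.1]
opening: 0.0597
```

```bash
cat >> h.py <<'E'
def cups():  # blue bases from side (ray on z=.074) and scene (depth)
    for n in('side','scene'):
        C=cam(n); im,D=get_image(n); P=cloud(C,D)
        for s,c,b in blobs(cmask(im,'blue'),15,300):
            q=np.median(P[b],0)
            if .05<q[2]<.2 and .35<q[0]<.75 and s[4]>15: print(n,s[4],c.round(0),'depth',q,'z74',plane(C,*c,.074)[:2])
E
python3 - <<'E'
from h import *
np.set_printoptions(precision=4,suppress=True)
s=read_state();print(s['qpos'],s['opening'],s['ee_pos']); cups()
print(seat(1)+.035*U)
a,D=get_image('side');c,_=get_image('scene')
cv2.imwrite('pics/w4.png',np.hstack([cv2.resize(a[100:350,200:500],(400,333)),cv2.resize(c[180:345,230:430],(400,333))])[:,:,::-1])
E
```

```text
[-0.9048  0.1106  0.0465  2.166   0.8255  0.5159  0.2068] 0.05973359521055066 [0.4774 0.3264 0.2591]
side 21 [320. 132.] depth [0.5616 0.3364 0.1388] z74 [0.5854 0.471 ]
side 24 [378. 173.] depth [0.6927 0.1123 0.0979] z74 [0.706  0.1534]
side 70 [309. 245.] depth [ 0.4486 -0.1465  0.0755] z74 [ 0.4488 -0.144 ]
side 100 [331. 279.] depth [ 0.4762 -0.2689  0.0754] z74 [ 0.4765 -0.2674]
side 102 [393. 287.] depth [ 0.6027 -0.3148  0.0757] z74 [ 0.6031 -0.3135]
side 156 [330. 330.] depth [ 0.4464 -0.4042  0.0756] z74 [ 0.4466 -0.4033]
scene 34 [267. 139.] depth [ 0.4454 -0.4045  0.0752] z74 [ 0.4446 -0.4046]
scene 42 [280. 161.] depth [ 0.4755 -0.267   0.0746] z74 [ 0.4744 -0.2683]
scene 44 [245. 169.] depth [ 0.6012 -0.3153  0.075 ] z74 [ 0.6011 -0.3143]
scene 48 [306. 176.] depth [ 0.4461 -0.1439  0.0747] z74 [ 0.4458 -0.1449]
scene 147 [307. 247.] depth [0.6354 0.1093 0.092 ] z74 [0.6253 0.0982]
scene 39 [293. 259.] depth [0.6927 0.119  0.0992] z74 [0.6848 0.1044]
scene 68 [379. 280.] depth [0.5606 0.3375 0.1391] z74 [0.5304 0.3186]
scene 21 [376. 284.] depth [0.5783 0.346  0.1443] z74 [0.5468 0.3245]
[0.5601 0.3378 0.1377]
```

View pics/w4.png

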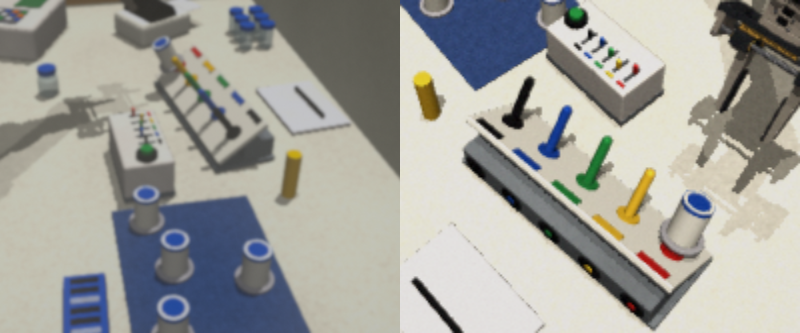

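```bash
cat >> h.py <<'E'
np.set_printoptions(precision=4,suppress=True)
def topick(x,y,ya=0):
    Rd=Rdown*R.from_euler('z',ya,degrees=True)
    print('W1',row([.50,.10,.28],Rd),'\nW2',row([x,y,.15],Rd),'\nW3',row([x,y,.054],Rd))
def topeg(k):
    print('lift',row([*read_state()['ee_pos'][:2],.27])); 
    print('pre',row(seat(k)+.16*U,Rtilt),'\nins0',row(seat(k)+.105*U,Rtilt),'\nins1',row(seat(k)+.0205*U,Rtilt))
E
python3 -c "
from h import *
topick(.602,-.314)"
```

```text
W1 [ -0.4 -22.5  -2.9   0.   34.9  -0.2] 
W2 [  4.  -65.    9.8   0.   34.9  -0.2] 
W3 [  9.5 -65.   17.6   0.   34.9  -0.2]
```

Request:
step_arm(commands=[0, -5, -3, 0, 8, 0, 0.8, 0, -10, -3, 0, 16, 0, 0.8, 0, -15, -3, 0, 25, 0, 0.8, -0.4, -20, -2.9, 0, 34.9, 0, 0.8, 0, -24.5, -2, 0, 34.9, 0, 0.8, 4, -65, 9.8, 0, 34.9, -0.2, 0.8, 4, -65, 9.8, 0, 34.9, -0.2, 0.8, 4, -65, 9.8, 0, 34.9, -0.2, 0.8, 4, -65, 9.8, 0, 34.9, -0.2, 0.8, 4, -65, 9.8, 0, 34.9, -0.2, 0.8, 4, -65, 9.8, 0, 34.9, -0.2, 0.8, 4, -65, 9.8, 0, 34.9, -0.2, 0.8, 4, -65, 9.8, 0, 34.9, -0.2, 0.8, 4, -65, 9.8, 0, 34.9, -0.2, 0.8, 4, -65, 9.8, 0, 34.9, -0.2, 0.8, 4, -65, 9.8, 0, 34.9, -0.2, 0.8, 4, -65, 9.8, 0, 34.9, -0.2, 0.8])

```text
clock: 12.25
ee_pos: [0.6007, -0.3152, 0.147]
tool_rot: [3.14, -0.005, -2.985]
force: [0.1, 1.1, -0.4]
opening: 0.0736
```

```bash
python3 -c "
from h import *
s=read_state();print(s['qpos'],s['ee_pos'],s['opening']);cups();print(row([.602,-.314,.054],Rdown))"
```

```text
[ 0.2002  0.6125  0.3372  1.6064 -0.2315  0.9672  2.3408] [ 0.6007 -0.3152  0.147 ] 0.0735544864648693
side 21 [320. 132.] depth [0.5618 0.3368 0.1386] z74 [0.5854 0.471 ]
side 17 [352. 169.] depth [0.6096 0.0965 0.1295] z74 [0.6339 0.1894]
side 24 [378. 173.] depth [0.6923 0.1151 0.0981] z74 [0.706  0.1534]
side 63 [309. 245.] depth [ 0.4475 -0.1457  0.0756] z74 [ 0.4481 -0.1441]
side 100 [331. 279.] depth [ 0.4764 -0.2695  0.0756] z74 [ 0.4765 -0.2674]
side 93 [393. 287.] depth [ 0.6024 -0.3156  0.0755] z74 [ 0.6032 -0.3137]
side 160 [330. 330.] depth [ 0.4462 -0.4041  0.0754] z74 [ 0.4467 -0.403 ]
scene 35 [267. 139.] depth [ 0.4454 -0.4036  0.0748] z74 [ 0.4449 -0.4041]
scene 41 [280. 161.] depth [ 0.4745 -0.2662  0.0738] z74 [ 0.474  -0.2682]
scene 42 [245. 169.] depth [ 0.6017 -0.3151  0.0745] z74 [ 0.6008 -0.3139]
scene 46 [306. 176.] depth [ 0.4453 -0.1429  0.0745] z74 [ 0.446  -0.1443]
scene 147 [307. 247.] depth [0.635  0.1097 0.0904] z74 [0.6249 0.0979]
scene 40 [293. 258.] depth [0.6921 0.1173 0.0995] z74 [0.6847 0.1041]
scene 68 [379. 280.] depth [0.5599 0.3378 0.1387] z74 [0.5304 0.3186]
scene 22 [376. 284.] depth [0.579  0.3446 0.1433] z74 [0.5471 0.324 ]
[ 0.  -0.2  9.5  0.1 -0.1  0.1]
```

Request:
step_arm(commands=[0, -0.1, 4, 0, 0, 0, 0.8, 0, -0.1, 7, 0, 0, 0, 0.8, 0, -0.1, 9.4, 0, 0, 0, 0.8, 0, -0.1, 9.4, 0, 0, 0, 0.8, 0, -0.1, 9.4, 0, 0, 0, 0.8, 0, -0.1, 9.4, 0, 0, 0, 0, 0, -0.1, 9.4, 0, 0, 0, 0, 0, -0.1, 9.4, 0, 0, 0, 0, 0, -0.1, 9.4, 0, 0, 0, 0, 0, -0.1, 9.4, 0, 0, 0, 0])

```text
clock: 13.35
ee_pos: [0.6029, -0.3146, 0.0568]
tool_rot: [3.141, 0.001, -2.982]
force: [-1.2, 0.9, 5.8]
opening: 0.0453
```

```bash
python3 -c "
from h import *
topeg(2)"
```

```text
lift [ -0.    0.  -21.3   0.    0.    0. ]
pre [  1.   57.1 -18.3   0.  -34.9   0. ] 
ins0 [ -2.1  57.1 -13.8   0.  -34.9   0. ] 
ins1 [ -7.   57.1  -6.9   0.  -34.9   0. ]
```

Request:
step_arm(commands=[0, 0, -4, 0, 0, 0, 0, 0, 0, -9, 0, 0, 0, 0, 0, 0, -14, 0, 0, 0, 0, 0, 0, -19, 0, 0, 0, 0, 1, 5, -21.5, 0, -3, 0, 0, 2, 10, -21.5, 0, -8, 0, 0, 2, 15, -21.5, 0, -15, 0, 0, 2, 20, -21.5, 0, -22, 0, 0, 2, 25, -21.5, 0, -30, 0, 0, 2, 30, -21.5, 0, -34.9, 0, 0, 2, 35, -21.5, 0, -34.9, 0, 0, 2, 40, -21.5, 0, -34.9, 0, 0, 2, 45, -21.5, 0, -34.9, 0, 0, 2, 50, -21.5, 0, -34.9, 0, 0, 2, 54, -21, 0, -34.9, 0, 0, 1, 57.1, -18.3, 0, -34.9, 0, 0, 1, 57.1, -18.3, 0, -34.9, 0, 0, -2.1, 57.1, -13.8, 0, -34.9, 0, 0, -2.1, 57.1, -13.8, 0, -34.9, 0, 0, -2.1, 57.1, -13.8, 0, -34.9, 0, 0])

```text
clock: 15.35
ee_pos: [0.5323, 0.2538, 0.1929]
tool_rot: [3.14, 0.608, -2.982]
force: [0.1, -1.2, -1.0]
opening: 0.0454
```

```bash
python3 -c "
from h import *
print(read_state()['qpos']);topeg(2)"
```

```text
[-0.4059  0.2387 -0.2654  2.2078  1.1737  0.3606  0.0306]
lift [-4.4  0.  -6.3  0.   0.   0. ]
pre [-0.1 -0.1 -5.6  0.1 -0.1  0.1] 
ins0 [-0.2 -0.1 -0.1  0.1 -0.1  0.1] 
ins1 [-0.2 -0.2  8.3  0.1 -0.1  0.1]
```

Aligned; insert, release, retreat.

Request:
step_arm(commands=[-0.2, -0.1, 1.2, 0, 0, 0, 0, -0.2, -0.1, 2.4, 0, 0, 0, 0, -0.2, -0.1, 3.6, 0, 0, 0, 0, -0.2, -0.1, 4.8, 0, 0, 0, 0, -0.2, -0.1, 6, 0, 0, 0, 0, -0.2, -0.1, 7.2, 0, 0, 0, 0, -0.2, -0.1, 8.2, 0, 0, 0, 0, -0.2, -0.1, 8.2, 0, 0, 0, 0, -0.2, -0.1, 8.2, 0, 0, 0, 0.6, -0.2, -0.1, 8.2, 0, 0, 0, 0.6, -0.2, -0.1, 8.2, 0, 0, 0, 0.6, -0.2, -0.1, 8.2, 0, 0, 0, 0.6, -0.2, -0.1, 7.5, 0, 0, 0, 0.6, -0.2, -0.1, 5.5, 0, 0, 0, 0.6, -0.2, -0.1, 2.5, 0, 0, 0, 0.6, -0.2, -0.1, -1, 0, 0, 0, 0.6, -0.2, -0.1, -4, 0, 0, 0, 0.6, -0.2, -0.1, -7, 0, 0, 0, 0.6, -0.2, -0.1, -7, 0, 0, 0, 0.6])

```text
clock: 17.25
ee_pos: [0.4945, 0.2464, 0.2569]
tool_rot: [3.138, 0.615, -2.983]
force: [0.9, -0.5, -0.5]
opening: 0.0554
```

```bash
python3 -c "
from h import *
print(seat(2)+.035*U); cups(); topick(.475,-.268)"
```

```text
[0.5728 0.2589 0.1377]
side 21 [320. 132.] depth [0.5618 0.338  0.1382] z74 [0.5854 0.471 ]
side 25 [327. 143.] depth [0.5702 0.2584 0.1353] z74 [0.5939 0.3778]
side 24 [378. 173.] depth [0.6926 0.1164 0.0976] z74 [0.706  0.1534]
side 70 [309. 245.] depth [ 0.4487 -0.1461  0.0754] z74 [ 0.4488 -0.144 ]
side 100 [331. 279.] depth [ 0.4765 -0.2686  0.0752] z74 [ 0.4765 -0.2674]
side 156 [330. 330.] depth [ 0.4462 -0.4042  0.0754] z74 [ 0.4466 -0.4033]
scene 34 [267. 139.] depth [ 0.4445 -0.4051  0.0739] z74 [ 0.4446 -0.4046]
scene 50 [306. 176.] depth [ 0.4463 -0.1443  0.0743] z74 [ 0.4461 -0.1453]
scene 147 [307. 247.] depth [0.6355 0.1093 0.0917] z74 [0.6253 0.0982]
scene 39 [293. 259.] depth [0.6921 0.118  0.1004] z74 [0.6848 0.1044]
scene 56 [357. 262.] depth [0.5681 0.2577 0.1359] z74 [0.5408 0.2341]
scene 20 [354. 266.] depth [0.5872 0.2666 0.143 ] z74 [0.556 0.24 ]
scene 68 [379. 280.] depth [0.5595 0.3377 0.139 ] z74 [0.5304 0.3186]
scene 21 [376. 284.] depth [0.5787 0.3454 0.1434] z74 [0.5468 0.3245]
W1 [ -0.  -14.4  -3.2   0.1  35.    0. ] 
W2 [ 14.2 -50.4   2.6   0.1  35.    0. ] 
W3 [ 19.7 -50.4  10.5   0.1  35.    0. ]
```

Request:
step_arm(commands=[0, -4, -3.2, 0, 8, 0, 0.8, 0, -8, -3.2, 0, 17, 0, 0.8, 0, -12, -3.2, 0, 26, 0, 0.8, 0, -16, -3, 0, 35, 0, 0.8, 14.2, -50.4, 2.6, 0, 35, 0, 0.8, 14.2, -50.4, 2.6, 0, 35, 0, 0.8, 14.2, -50.4, 2.6, 0, 35, 0, 0.8, 14.2, -50.4, 2.6, 0, 35, 0, 0.8, 14.2, -50.4, 2.6, 0, 35, 0, 0.8, 14.2, -50.4, 2.6, 0, 35, 0, 0.8, 14.2, -50.4, 2.6, 0, 35, 0, 0.8, 14.2, -50.4, 2.6, 0, 35, 0, 0.8, 14.2, -50.4, 2.6, 0, 35, 0, 0.8, 14.2, -50.4, 2.6, 0, 35, 0, 0.8])

```text
clock: 18.75
ee_pos: [0.4726, -0.2709, 0.1474]
tool_rot: [3.14, -0.006, -2.987]
force: [0.7, -0.5, -0.9]
opening: 0.0739
```

```bash
python3 -c "
from h import *
s=read_state();print(s['qpos'],s['ee_pos'],s['opening']);cups();print(row([.4755,-.268,.054],Rdown))"
```

```text
[ 0.4587  0.3961 -0.0012  1.9276  0.0039  0.8242  2.18  ] [ 0.4726 -0.2709  0.1474] 0.07387412344604175
side 24 [378. 173.] depth [0.6932 0.1136 0.0972] z74 [0.706  0.1534]
side 71 [309. 245.] depth [ 0.4485 -0.1453  0.0756] z74 [ 0.4488 -0.1438]
side 97 [331. 279.] depth [ 0.4765 -0.2683  0.0753] z74 [ 0.4767 -0.2667]
side 153 [330. 330.] depth [ 0.4459 -0.4049  0.0754] z74 [ 0.4466 -0.4036]
scene 19 [265. 139.] depth [ 0.4512 -0.406   0.0741] z74 [ 0.4506 -0.4066]
scene 39 [280. 161.] depth [ 0.4749 -0.2686  0.0748] z74 [ 0.4743 -0.2683]
scene 49 [306. 176.] depth [ 0.4465 -0.1463  0.0748] z74 [ 0.4455 -0.1451]
scene 148 [307. 247.] depth [0.6351 0.1092 0.0919] z74 [0.625 0.098]
scene 40 [293. 258.] depth [0.6922 0.1171 0.099 ] z74 [0.6847 0.1041]
scene 56 [357. 262.] depth [0.569  0.2584 0.1374] z74 [0.5408 0.2341]
scene 20 [354. 266.] depth [0.587  0.2664 0.1425] z74 [0.556 0.24 ]
scene 68 [379. 280.] depth [0.5601 0.3378 0.1383] z74 [0.5304 0.3186]
scene 21 [376. 284.] depth [0.5796 0.3485 0.1433] z74 [0.5468 0.3245]
[-0.1 -0.1  9.5  0.1 -0.2  0.1]
```

Request:
step_arm(commands=[-0.1, -0.1, 4, 0, 0, 0, 0.8, -0.1, -0.1, 7, 0, 0, 0, 0.8, -0.1, -0.1, 9.4, 0, 0, 0, 0.8, -0.1, -0.1, 9.4, 0, 0, 0, 0.8, -0.1, -0.1, 9.4, 0, 0, 0, 0.8, -0.1, -0.1, 9.4, 0, 0, 0, 0, -0.1, -0.1, 9.4, 0, 0, 0, 0, -0.1, -0.1, 9.4, 0, 0, 0, 0, -0.1, -0.1, 9.4, 0, 0, 0, 0, -0.1, -0.1, 9.4, 0, 0, 0, 0])

```text
clock: 19.85
ee_pos: [0.4759, -0.2692, 0.0568]
tool_rot: [3.141, -0.001, -2.982]
force: [-0.7, 1.8, 6.5]
opening: 0.0457
```

```bash
python3 -c "
from h import *
topeg(3)"
```

```text
lift [  0.    0.  -21.3   0.    0.    0. ]
pre [-10.8  42.6 -18.3   0.  -35.    0.1] 
ins0 [-13.9  42.6 -13.8   0.  -35.    0.1] 
ins1 [-18.8  42.6  -6.9   0.  -35.    0.1]
```

Request:
step_arm(commands=[0, 0, -4, 0, 0, 0, 0, 0, 0, -9, 0, 0, 0, 0, 0, 0, -14, 0, 0, 0, 0, 0, 0, -19, 0, 0, 0, 0, 0, 4, -21.5, 0, -4, 0, 0, -1, 9, -21.5, 0, -11, 0, 0, -2, 14, -21.5, 0, -18, 0, 0, -4, 19, -21.5, 0, -26, 0, 0, -6, 24, -21.5, 0, -33, 0, 0, -8, 29, -21.5, 0, -35, 0, 0, -9, 34, -21.5, 0, -35, 0, 0, -9.8, 38, -21, 0, -35, 0, 0, -10.8, 42.6, -18.3, 0, -35, 0, 0, -10.8, 42.6, -18.3, 0, -35, 0, 0, -10.8, 42.6, -18.3, 0, -35, 0, 0, -13.9, 42.6, -13.8, 0, -35, 0, 0, -13.9, 42.6, -13.8, 0, -35, 0, 0, -13.9, 42.6, -13.8, 0, -35, 0, 0])

```text
clock: 21.65
ee_pos: [0.5439, 0.1697, 0.1965]
tool_rot: [-3.141, 0.608, -2.985]
force: [0.3, -0.6, -2.5]
opening: 0.0458
```

```bash
python3 -c "
from h import *
print(read_state()['qpos']);topeg(3)"
```

```text
[-0.0261  0.2094 -0.4657  2.2523  1.1929  0.2828  0.1744]
lift [-4.2 -0.  -6.   0.   0.   0. ]
pre [-0.1  0.3 -5.2 -0.1 -0.1 -0.1] 
ins0 [-0.1  0.3  0.3 -0.1 -0.1 -0.1] 
ins1 [-0.1  0.4  8.7 -0.1 -0.1 -0.1]
```

Request:
step_arm(commands=[-0.1, 0.3, 1.2, 0, 0, 0, 0, -0.1, 0.3, 2.4, 0, 0, 0, 0, -0.1, 0.3, 3.6, 0, 0, 0, 0, -0.1, 0.3, 4.8, 0, 0, 0, 0, -0.1, 0.3, 6, 0, 0, 0, 0, -0.1, 0.3, 7.2, 0, 0, 0, 0, -0.1, 0.3, 8.6, 0, 0, 0, 0, -0.1, 0.3, 8.6, 0, 0, 0, 0, -0.1, 0.3, 8.6, 0, 0, 0, 0.6, -0.1, 0.3, 8.6, 0, 0, 0, 0.6, -0.1, 0.3, 8.6, 0, 0, 0, 0.6, -0.1, 0.3, 8.6, 0, 0, 0, 0.6, -0.1, 0.3, 7.5, 0, 0, 0, 0.6, -0.1, 0.3, 5.5, 0, 0, 0, 0.6, -0.1, 0.3, 2.5, 0, 0, 0, 0.6, -0.1, 0.3, -1, 0, 0, 0, 0.6, -0.1, 0.3, -4, 0, 0, 0, 0.6, -0.1, 0.3, -7, 0, 0, 0, 0.6, -0.1, 0.3, -7, 0, 0, 0, 0.6])

```text
clock: 23.55
ee_pos: [0.5043, 0.1675, 0.2588]
tool_rot: [-3.141, 0.614, -2.983]
force: [0.5, -0.5, -0.3]
opening: 0.0546
```

```bash
python3 -c "
from h import *
print(read_state()['qpos'],seat(3)+.035*U); cups(); topick(.447,-.404)"
```

```text
[ 0.0782  0.0233 -0.572   2.2658  0.6579  0.3335  0.6699] [0.5854 0.1799 0.1377]
side 22 [320. 131.] depth [0.5618 0.3377 0.1391] z74 [0.5858 0.4719]
side 26 [327. 143.] depth [0.569  0.2564 0.1367] z74 [0.5933 0.3773]
side 30 [337. 155.] depth [0.5824 0.1789 0.136 ] z74 [0.608  0.2917]
side 24 [378. 173.] depth [0.6929 0.1136 0.0974] z74 [0.706  0.1534]
side 71 [309. 245.] depth [ 0.4485 -0.1457  0.0756] z74 [ 0.4488 -0.1438]
side 157 [329. 330.] depth [ 0.4463 -0.4047  0.0756] z74 [ 0.4466 -0.4032]
scene 34 [267. 139.] depth [ 0.4444 -0.4029  0.0747] z74 [ 0.4446 -0.4046]
scene 49 [306. 176.] depth [ 0.4456 -0.1442  0.0745] z74 [ 0.4458 -0.1452]
scene 146 [307. 247.] depth [0.635  0.1094 0.091 ] z74 [0.6253 0.0981]
scene 50 [336. 246.] depth [0.5811 0.1797 0.1371] z74 [0.5541 0.1504]
scene 19 [333. 250.] depth [0.5993 0.1879 0.1414] z74 [0.5696 0.1563]
scene 40 [293. 258.] depth [0.6918 0.1175 0.0989] z74 [0.6847 0.1041]
scene 56 [357. 262.] depth [0.5686 0.2588 0.1373] z74 [0.5408 0.2341]
scene 20 [354. 266.] depth [0.5871 0.2661 0.1415] z74 [0.556 0.24 ]
scene 68 [379. 280.] depth [0.5601 0.3379 0.1395] z74 [0.5304 0.3186]
scene 21 [376. 284.] depth [0.5796 0.348  0.1438] z74 [0.5468 0.3245]
W1 [-0.1 -6.5 -2.8 -0.1 35.  -0.1] 
W2 [ 18.1 -55.4   0.4  -0.1  35.   -0.1] 
W3 [ 23.6 -55.4   8.2  -0.1  35.   -0.1]
```

Request:
step_arm(commands=[0, -2, -2.8, 0, 8, 0, 0.8, 0, -4, -2.8, 0, 17, 0, 0.8, 0, -7, -2.8, 0, 26, 0, 0.8, 0, -9, -2.8, 0, 35, 0, 0.8, 18.1, -55.4, 0.4, 0, 35, 0, 0.8, 18.1, -55.4, 0.4, 0, 35, 0, 0.8, 18.1, -55.4, 0.4, 0, 35, 0, 0.8, 18.1, -55.4, 0.4, 0, 35, 0, 0.8, 18.1, -55.4, 0.4, 0, 35, 0, 0.8, 18.1, -55.4, 0.4, 0, 35, 0, 0.8, 18.1, -55.4, 0.4, 0, 35, 0, 0.8, 18.1, -55.4, 0.4, 0, 35, 0, 0.8, 18.1, -55.4, 0.4, 0, 35, 0, 0.8, 18.1, -55.4, 0.4, 0, 35, 0, 0.8, 18.1, -55.4, 0.4, 0, 35, 0, 0.8, 18.1, -55.4, 0.4, 0, 35, 0, 0.8, 18.1, -55.4, 0.4, 0, 35, 0, 0.8, 18.1, -55.4, 0.4, 0, 35, 0, 0.8])

```text
clock: 25.45
ee_pos: [0.4481, -0.4014, 0.1485]
tool_rot: [3.141, -0.003, -2.981]
force: [-0.3, -0.1, 0.1]
opening: 0.0737
```

```bash
python3 -c "
from h import *
s=read_state();print(s['qpos'],s['ee_pos'],s['opening']);cups();print(row([.4465,-.404,.054],Rdown))"
```

```text
[ 0.8373  0.4928 -0.2142  1.7794  0.1329  0.8857  2.2951] [ 0.4481 -0.4014  0.1485] 0.07368005464239613
side 24 [378. 173.] depth [0.6925 0.1151 0.0977] z74 [0.706  0.1534]
side 150 [330. 330.] depth [ 0.4466 -0.4045  0.0756] z74 [ 0.4472 -0.4034]
scene 33 [267. 139.] depth [ 0.4441 -0.4046  0.0739] z74 [ 0.445  -0.4049]
scene 48 [306. 176.] depth [ 0.4453 -0.1456  0.0741] z74 [ 0.4458 -0.1449]
scene 148 [307. 247.] depth [0.6345 0.1091 0.0919] z74 [0.6252 0.0981]
scene 50 [336. 246.] depth [0.5814 0.1801 0.1367] z74 [0.5541 0.1504]
scene 19 [333. 250.] depth [0.5994 0.1884 0.1421] z74 [0.5696 0.1563]
scene 40 [293. 258.] depth [0.6924 0.1171 0.1   ] z74 [0.6847 0.1041]
scene 56 [357. 262.] depth [0.5688 0.2584 0.1367] z74 [0.5408 0.2341]
scene 20 [354. 266.] depth [0.5874 0.2668 0.142 ] z74 [0.556 0.24 ]
scene 68 [379. 280.] depth [0.5608 0.3378 0.1393] z74 [0.5304 0.3186]
scene 22 [376. 284.] depth [0.5794 0.3441 0.1435] z74 [0.5471 0.324 ]
[ 0.2 -0.2  9.5 -0.  -0.1  0.1]
```

Request:
step_arm(commands=[0.2, -0.2, 4, 0, 0, 0, 0.8, 0.2, -0.2, 7, 0, 0, 0, 0.8, 0.2, -0.2, 9.4, 0, 0, 0, 0.8, 0.2, -0.2, 9.4, 0, 0, 0, 0.8, 0.2, -0.2, 9.4, 0, 0, 0, 0.8, 0.2, -0.2, 9.4, 0, 0, 0, 0, 0.2, -0.2, 9.4, 0, 0, 0, 0, 0.2, -0.2, 9.4, 0, 0, 0, 0, 0.2, -0.2, 9.4, 0, 0, 0, 0, 0.2, -0.2, 9.4, 0, 0, 0, 0])

```text
clock: 26.55
ee_pos: [0.4457, -0.4057, 0.0555]
tool_rot: [-3.141, -0.002, -2.984]
force: [-0.9, 0.5, 5.9]
opening: 0.0456
```

```bash
python3 -c "
from h import *
topeg(4)"
```

```text
lift [  0.   -0.  -21.4   0.    0.    0. ]
pre [-15.8  47.6 -18.5  -0.1 -35.1  -0. ] 
ins0 [-19.   47.6 -14.   -0.1 -35.1  -0. ] 
ins1 [-23.8  47.6  -7.1  -0.1 -35.1  -0. ]
```

Request:
step_arm(commands=[0, 0, -4, 0, 0, 0, 0, 0, 0, -9, 0, 0, 0, 0, 0, 0, -14, 0, 0, 0, 0, 0, 0, -19, 0, 0, 0, 0, 0, 4, -21.5, 0, -4, 0, 0, -2, 8, -21.5, 0, -11, 0, 0, -4, 13, -21.5, 0, -18, 0, 0, -6, 17, -21.5, 0, -26, 0, 0, -8, 22, -21.5, 0, -33, 0, 0, -10, 27, -21.5, 0, -35, 0, 0, -12, 32, -21.5, 0, -35, 0, 0, -13, 37, -21.5, 0, -35, 0, 0, -14, 42, -20, 0, -35, 0, 0, -15.8, 47.6, -18.5, 0, -35, 0, 0, -15.8, 47.6, -18.5, 0, -35, 0, 0, -15.8, 47.6, -18.5, 0, -35, 0, 0, -19, 47.6, -14, 0, -35, 0, 0, -19, 47.6, -14, 0, -35, 0, 0, -19, 47.6, -14, 0, -35, 0, 0])

```text
clock: 28.45
ee_pos: [0.5504, 0.0789, 0.2081]
tool_rot: [-3.137, 0.607, -2.991]
force: [0.3, -0.7, -1.0]
opening: 0.0459
```

```bash
python3 -c "
from h import *
print(read_state()['qpos']);topeg(4)"
```

```text
[ 0.1931  0.1548 -0.4508  2.2765  0.7892  0.1672  0.7424]
lift [-3.5 -0.  -5.1  0.   0.   0. ]
pre [-0.1  1.4 -3.9 -0.5 -0.2 -0.4] 
ins0 [-0.1  1.4  1.6 -0.5 -0.2 -0.4] 
ins1 [-0.1  1.5 10.1 -0.5 -0.2 -0.4]
```

Request:
step_arm(commands=[-0.1, 1.4, 0.5, -0.5, -0.2, -0.4, 0, -0.1, 1.4, 1.2, -0.5, -0.2, -0.4, 0, -0.1, 1.4, 1.6, -0.5, -0.2, -0.4, 0, -0.1, 1.4, 1.6, -0.5, -0.2, -0.4, 0, -0.1, 1.4, 1.6, -0.5, -0.2, -0.4, 0])

```text
clock: 28.95
ee_pos: [0.5578, 0.0942, 0.196]
tool_rot: [-3.141, 0.61, -2.983]
force: [-0.0, -1.2, -1.2]
opening: 0.0457
```

```bash
python3 -c "
from h import *
print(read_state()['qpos']);topeg(4)"
```

```text
[ 0.1154  0.1909 -0.4033  2.2714  1.0079  0.1556  0.5108]
lift [-4.2 -0.  -6.1  0.   0.   0. ]
pre [ 0.   0.  -5.4 -0.  -0.1  0. ] 
ins0 [ 0.   0.   0.1 -0.  -0.1  0. ] 
ins1 [-0.   0.   8.6 -0.  -0.1  0. ]
```

```bash
cat >> h.py <<'E'
def ins(k,tilt,ahead):
    Rt=Rdown*R.from_euler('y',-tilt,degrees=True); z=Rt.apply([0,0,1])
    for d in (.09,.06,.03,.0035): print(d,row(seat(k)+d*U-ahead*z,Rt))
E
python3 -c "
from h import *
ins(4,28,.0165)"
```

```text
0.09 [-0.2  0.  -0.  -0.   6.9  0. ]
0.06 [-0.2  0.   3.  -0.   6.9  0. ]
0.03 [-0.2  0.   6.  -0.   6.9  0. ]
0.0035 [-0.2  0.   8.6 -0.   6.9  0. ]
```

Request:
step_arm(commands=[-0.2, 0, 0, 0, 4, 0, 0, -0.2, 0, 0, 0, 7, 0, 0, -0.2, 0, 0, 0, 7, 0, 0, -0.2, 0, 1, 0, 7, 0, 0, -0.2, 0, 2, 0, 7, 0, 0, -0.2, 0, 3, 0, 7, 0, 0, -0.2, 0, 3, 0, 7, 0, 0])

```text
clock: 29.65
ee_pos: [0.5761, 0.0965, 0.1715]
tool_rot: [-3.141, 0.488, -2.983]
force: [-0.6, 0.3, -1.1]
opening: 0.0459
```

```bash
python3 -c "
from h import *
print(read_state()['qpos']);ins(4,28,.0165)"
```

```text
[ 0.2382  0.3077 -0.5497  2.1579  0.7445  0.302   0.8079]
0.09 [ 0.3  0.1 -3.1 -0.1 -0.1 -0. ]
0.06 [-0.1  0.1 -0.1 -0.1 -0.1 -0. ]
0.03 [-0.4  0.1  2.9 -0.1 -0.1 -0. ]
0.0035 [-0.8  0.1  5.5 -0.1 -0.1 -0. ]
```

Request:
step_arm(commands=[-0.2, 0.1, 1, 0, 0, 0, 0, -0.3, 0.1, 2, 0, 0, 0, 0, -0.4, 0.1, 3, 0, 0, 0, 0, -0.6, 0.1, 4, 0, 0, 0, 0, -0.7, 0.1, 5, 0, 0, 0, 0, -0.7, 0.1, 5.4, 0, 0, 0, 0, -0.7, 0.1, 5.4, 0, 0, 0, 0, -0.7, 0.1, 5.4, 0, 0, 0, 0.6, -0.7, 0.1, 5.4, 0, 0, 0, 0.6, -0.7, 0.1, 5.4, 0, 0, 0, 0.6, -0.7, 0.1, 5.4, 0, 0, 0, 0.6, -0.7, 0.1, 4.5, 0, 0, 0, 0.6, -0.7, 0.1, 2.5, 0, 0, 0, 0.6, -0.7, 0.1, -1, 0, 0, 0, 0.6, -0.7, 0.1, -5, 0, 0, 0, 0.6, -0.7, 0.1, -9, 0, 0, 0, 0.6, -0.7, 0.1, -9, 0, 0, 0, 0.6])

```text
clock: 31.35
ee_pos: [0.5419, 0.0913, 0.2599]
tool_rot: [-3.138, 0.495, -2.985]
force: [-0.6, -0.1, 0.3]
opening: 0.0554
```

```bash
python3 -c "
from h import *
print(read_state()['qpos'],seat(4)+.035*U); cups(); topick(.447,-.145,20)"
```

```text
[ 0.5718  0.1249 -0.8632  2.1387  0.3489  0.4491  1.1844] [0.598  0.1009 0.1377]
side 25 [321. 131.] depth [0.5629 0.3378 0.1395] z74 [0.5877 0.4738]
side 26 [327. 143.] depth [0.5679 0.2591 0.1341] z74 [0.5912 0.3751]
side 31 [337. 155.] depth [0.5826 0.1778 0.1361] z74 [0.6079 0.2911]
side 34 [348. 166.] depth [0.5995 0.1011 0.1395] z74 [0.6281 0.212 ]
side 24 [378. 173.] depth [0.6926 0.1149 0.0979] z74 [0.706  0.1534]
side 71 [309. 245.] depth [ 0.4485 -0.1454  0.0756] z74 [ 0.4488 -0.1438]
scene 48 [306. 176.] depth [ 0.4469 -0.1444  0.0745] z74 [ 0.4458 -0.1449]
scene 49 [315. 231.] depth [0.5993 0.1015 0.1397] z74 [0.5715 0.0663]
scene 50 [336. 246.] depth [0.5807 0.1802 0.1371] z74 [0.5541 0.1504]
scene 19 [333. 250.] depth [0.5991 0.1892 0.1417] z74 [0.5696 0.1563]
scene 29 [303. 255.] depth [0.6538 0.1128 0.0735] z74 [0.6537 0.1139]
scene 40 [293. 258.] depth [0.6923 0.1172 0.0993] z74 [0.6847 0.1041]
scene 52 [358. 262.] depth [0.5669 0.2585 0.1354] z74 [0.539  0.2353]
scene 20 [356. 266.] depth [0.5847 0.269  0.1417] z74 [0.5538 0.2424]
scene 68 [379. 280.] depth [0.56   0.3381 0.139 ] z74 [0.5304 0.3186]
scene 22 [376. 284.] depth [0.5786 0.3445 0.1434] z74 [0.5471 0.324 ]
W1 [ 2.4  1.5 -3.9  4.8 27.8 19.5] 
W2 [ 16.5 -21.8   3.3   4.8  27.8  19.5] 
W3 [ 21.  -21.8  11.8   4.8  27.8  19.5]
```

```bash
python3 -c "
from h import *
topick(.447,-.145)"
```

```text
W1 [ 2.4  1.5 -3.9 -0.2 28.1 -0.1] 
W2 [ 16.5 -21.8   3.3  -0.2  28.1  -0.1] 
W3 [ 21.  -21.8  11.8  -0.2  28.1  -0.1]
```

Request:
step_arm(commands=[2.4, 1.5, -3.9, 0, 8, 0, 0.7, 2.4, 1.5, -3.9, 0, 17, 0, 0.7, 2.4, 1.5, -3.9, 0, 26, 0, 0.7, 16.5, -21.8, 3.3, -0.2, 28.1, -0.1, 0.7, 16.5, -21.8, 3.3, -0.2, 28.1, -0.1, 0.7, 16.5, -21.8, 3.3, -0.2, 28.1, -0.1, 0.7, 16.5, -21.8, 3.3, -0.2, 28.1, -0.1, 0.7, 16.5, -21.8, 3.3, -0.2, 28.1, -0.1, 0.7, 16.5, -21.8, 3.3, -0.2, 28.1, -0.1, 0.7, 16.5, -21.8, 3.3, -0.2, 28.1, -0.1, 0.7, 16.5, -21.8, 3.3, -0.2, 28.1, -0.1, 0.7])

```text
clock: 32.55
ee_pos: [0.4465, -0.1426, 0.1476]
tool_rot: [3.137, -0.004, -2.98]
force: [0.3, 0.7, 0.4]
opening: 0.0639
```

```bash
python3 -c "
from h import *
s=read_state();print(s['qpos'],s['ee_pos'],s['opening']);cups();print(row([.447,-.145,.054],Rdown))"
```

```text
[ 0.896   0.3996 -0.7773  2.0625  0.3753  0.8283  1.6301] [ 0.4465 -0.1426  0.1476] 0.06391386149270684
side 34 [337. 155.] depth [0.5823 0.178  0.1362] z74 [0.6078 0.2915]
side 38 [348. 166.] depth [0.5991 0.1024 0.1385] z74 [0.628  0.2122]
side 24 [378. 173.] depth [0.6931 0.1139 0.0971] z74 [0.706  0.1534]
side 58 [310. 245.] depth [ 0.449  -0.1443  0.0754] z74 [ 0.4495 -0.1436]
scene 48 [306. 176.] depth [ 0.4459 -0.1447  0.0742] z74 [ 0.446 -0.145]
scene 49 [315. 231.] depth [0.5986 0.1033 0.1392] z74 [0.5715 0.0663]
scene 50 [336. 246.] depth [0.5814 0.18   0.1368] z74 [0.5541 0.1504]
scene 19 [333. 250.] depth [0.5991 0.1892 0.1429] z74 [0.5696 0.1563]
scene 29 [303. 255.] depth [0.6536 0.1152 0.0736] z74 [0.6537 0.1139]
scene 40 [293. 258.] depth [0.6924 0.1171 0.0994] z74 [0.6847 0.1041]
scene 52 [358. 262.] depth [0.5665 0.2583 0.1355] z74 [0.539  0.2353]
scene 20 [356. 266.] depth [0.5847 0.2691 0.1422] z74 [0.5538 0.2424]
scene 68 [379. 280.] depth [0.56   0.3375 0.1389] z74 [0.5304 0.3186]
scene 22 [376. 284.] depth [0.5794 0.3441 0.1429] z74 [0.5471 0.324 ]
[ 0.1 -0.4  9.5  0.2 -0.1  0.3]
```

Request:
step_arm(commands=[0.1, -0.3, 4, 0, 0, 0, 0.7, 0.1, -0.3, 7, 0, 0, 0, 0.7, 0.1, -0.3, 9.4, 0, 0, 0, 0.7, 0.1, -0.3, 9.4, 0, 0, 0, 0.7, 0.1, -0.3, 9.4, 0, 0, 0, 0.7, 0.1, -0.3, 9.4, 0, 0, 0, 0, 0.1, -0.3, 9.4, 0, 0, 0, 0, 0.1, -0.3, 9.4, 0, 0, 0, 0, 0.1, -0.3, 9.4, 0, 0, 0, 0, 0.1, -0.3, 9.4, 0, 0, 0, 0])

```text
clock: 33.65
ee_pos: [0.4469, -0.1464, 0.0561]
tool_rot: [3.14, -0.001, -2.98]
force: [-1.6, 1.1, 6.9]
opening: 0.0452
```

```bash
python3 -c "
from h import *
ins(5,28,.016)"
```

```text
0.09 [-15.   14.  -14.1   0.1 -28.    0.1]
0.06 [-16.7  14.  -11.6   0.1 -28.    0.1]
0.03 [-18.4  14.   -9.2   0.1 -28.    0.1]
0.0035 [-19.9  14.   -7.    0.1 -28.    0.1]
```

Request:
step_arm(commands=[0, 0, -4, 0, 0, 0, 0, 0, 0, -9, 0, 0, 0, 0, 0, 0, -14, 0, 0, 0, 0, 0, 0, -19, 0, 0, 0, 0, -3, 3, -20, 0, -6, 0, 0, -6, 6, -20, 0, -14, 0, 0, -9, 9, -20, 0, -21, 0, 0, -12, 12, -20, 0, -28, 0, 0, -12, 14, -18, 0, -28, 0, 0, -14, 14, -15.5, 0, -28, 0, 0, -15, 14, -14.1, 0, -28, 0, 0, -15, 14, -14.1, 0, -28, 0, 0, -15, 14, -14.1, 0, -28, 0, 0, -15, 14, -14.1, 0, -28, 0, 0])

```text
clock: 35.05
ee_pos: [0.5718, 0.0155, 0.1969]
tool_rot: [3.139, 0.487, -2.982]
force: [0.8, -0.4, -1.7]
opening: 0.0449
```

```bash
python3 -c "
from h import *
print(read_state()['qpos']);ins(5,28,.0165)"
```

```text
[ 0.6013  0.2797 -0.7381  2.151   0.4666  0.3215  1.2506]
0.09 [-0.   0.  -0.   0.2 -0.1  0.1]
0.06 [-0.4  0.   2.9  0.2 -0.1  0.1]
0.03 [-0.8 -0.   5.9  0.2 -0.1  0.1]
0.0035 [-1.1 -0.   8.6  0.2 -0.1  0.1]
```

Request:
step_arm(commands=[-0.2, 0, 1.4, 0, 0, 0, 0, -0.4, 0, 2.8, 0, 0, 0, 0, -0.6, 0, 4.3, 0, 0, 0, 0, -0.8, 0, 5.8, 0, 0, 0, 0, -0.9, 0, 7.2, 0, 0, 0, 0, -1.1, 0, 8.5, 0, 0, 0, 0, -1.1, 0, 8.5, 0, 0, 0, 0, -1.1, 0, 8.5, 0, 0, 0, 0.6, -1.1, 0, 8.5, 0, 0, 0, 0.6, -1.1, 0, 8.5, 0, 0, 0, 0.6, -1.1, 0, 8.5, 0, 0, 0, 0.6, -1.1, 0, 7.8, 0, 0, 0, 0.6, -1.1, 0, 5.5, 0, 0, 0, 0.6, -1.1, 0, 2, 0, 0, 0, 0.6, -1.1, 0, -2, 0, 0, 0, 0.6, -1.1, 0, -6, 0, 0, 0, 0.6, -1.1, 0, -6, 0, 0, 0, 0.6])

```text
clock: 36.75
ee_pos: [0.5545, 0.0095, 0.2583]
tool_rot: [-3.14, 0.492, -2.985]
force: [0.5, -0.9, 0.6]
opening: 0.0548
```

```bash
python3 -c "
from h import *
s=read_state();print(s['qpos'],s['ee_pos'],seat(5)+.035*U); cups()
a,D=get_image('side');c,_=get_image('scene')
cv2.imwrite('pics/w5.png',np.hstack([cv2.resize(a[100:350,200:500],(400,333)),cv2.resize(c[180:345,230:430],(400,333))])[:,:,::-1])
box=np.array([.4589,.0176]);yb=.051;bx=np.array([np.cos(yb),np.sin(yb)]);by=np.array([-np.sin(yb),np.cos(yb)])
for k in range(5): print(k+1, box+.018*bx+(.077-.026*k)*by)
"
```

```text
[ 0.8813  0.175  -0.9906  2.12    0.248   0.4427  1.4626] [0.5545 0.0095 0.2583] [0.6107 0.0219 0.1377]
side 23 [326. 144.] depth [0.5671 0.2554 0.1345] z74 [0.5895 0.3723]
side 33 [337. 154.] depth [0.582  0.1792 0.1373] z74 [0.6082 0.292 ]
side 37 [348. 166.] depth [0.5991 0.1005 0.1387] z74 [0.6277 0.2117]
side 24 [378. 173.] depth [0.6928 0.114  0.0981] z74 [0.706  0.1534]
side 48 [360. 180.] depth [0.6132 0.0223 0.1391] z74 [0.6433 0.1248]
scene 45 [295. 217.] depth [0.613  0.0232 0.1403] z74 [ 0.5859 -0.0186]
scene 50 [315. 231.] depth [0.5992 0.1023 0.1398] z74 [0.5714 0.066 ]
scene 50 [336. 246.] depth [0.5815 0.1796 0.1366] z74 [0.5541 0.1504]
scene 19 [333. 250.] depth [0.5997 0.1899 0.1418] z74 [0.5696 0.1563]
scene 30 [303. 255.] depth [0.6536 0.1139 0.0736] z74 [0.6536 0.1136]
scene 40 [293. 258.] depth [0.6926 0.1175 0.1004] z74 [0.6847 0.1041]
scene 52 [358. 262.] depth [0.5664 0.2592 0.1354] z74 [0.539  0.2353]
scene 20 [356. 266.] depth [0.5844 0.2691 0.1416] z74 [0.5538 0.2424]
scene 68 [379. 280.] depth [0.5597 0.3379 0.1383] z74 [0.5304 0.3186]
scene 22 [376. 284.] depth [0.5794 0.3449 0.1428] z74 [0.5471 0.324 ]
1 [0.473  0.0954]
2 [0.4743 0.0695]
3 [0.4756 0.0435]
4 [0.4769 0.0175]
5 [ 0.4783 -0.0084]
```

View pics/w5.png

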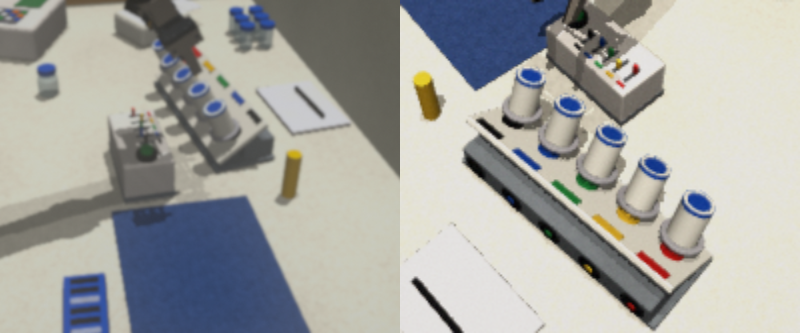

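```bash
cat >> h.py <<'E'
BO=np.array([.4589,.0176,0]);YB=.051;BX=np.array([np.cos(YB),np.sin(YB),0]);BY=np.array([-np.sin(YB),np.cos(YB),0])
RB=R.from_euler('xyz',[np.pi,0,YB])*R.from_euler('z',180,degrees=True)
def bp(x,y,z): return BO+x*BX+y*BY+[0,0,z]
E
python3 -c "
from h import *
print(row(bp(-.022,.064,.27),RB),row(bp(-.022,.064,.15),RB),bp(-.022,.064,.15))
"
```

```text
[ 8.7  8.6 -6.5  1.7 27.8  6.2] [14.3  8.6  4.2  1.7 27.8  6.2] [0.4337 0.0804 0.15  ]
```

Request:
step_arm(commands=[3, 2, -4, 0, 7, 1.5, 0.3, 6, 4, -5, 0.8, 14, 3, 0, 8.7, 8.6, -6.5, 1.7, 22, 5, 0, 8.7, 8.6, -6.5, 1.7, 27.8, 6.2, 0, 8.7, 8.6, -6.5, 1.7, 27.8, 6.2, 0, 14.3, 8.6, 4.2, 1.7, 27.8, 6.2, 0, 14.3, 8.6, 4.2, 1.7, 27.8, 6.2, 0, 14.3, 8.6, 4.2, 1.7, 27.8, 6.2, 0, 14.3, 8.6, 4.2, 1.7, 27.8, 6.2, 0, 14.3, 8.6, 4.2, 1.7, 27.8, 6.2, 0])

```text
clock: 37.95
ee_pos: [0.4345, 0.0813, 0.1504]
tool_rot: [3.141, 0.001, -3.089]
force: [-0.2, -0.5, 0.7]
opening: 0.0005
```

```bash
python3 -c "
from h import *
s=read_state();print(s['qpos'],s['opening'])
for q in [(-.022,.064,.111),(.005,.064,.111)]: print(row(bp(*q),RB))
a,D=get_image('wrist');c,_=get_image('scene')
cv2.imwrite('pics/w6.png',np.vstack([a[:400],cv2.resize(c[170:270,280:440],(640,400))])[:,:,::-1][::1])
im=cv2.imread('pics/w6.png');cv2.imwrite('pics/w6.png',cv2.resize(im,(480,600)))"
```

```text
[ 0.5594  0.4052 -0.9594  2.1166  0.4497  0.8351  0.9503] 0.0004834247070195152
[ 0.1 -0.1  3.9  0.   0.   0.1]
[-2.6 -0.1  3.9  0.   0.   0.1]
```

View pics/w6.png

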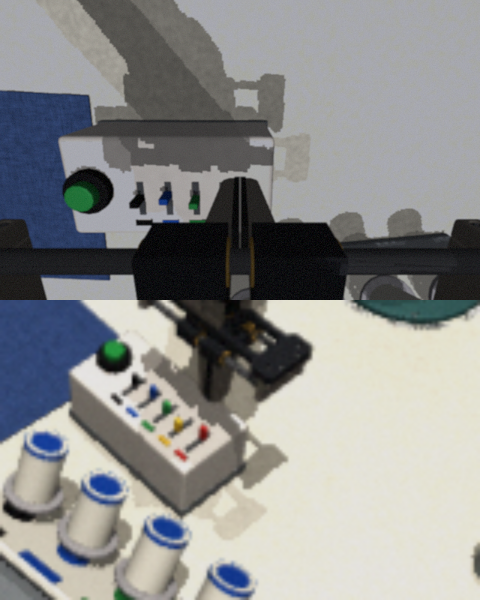

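Request:
step_arm(commands=[0.1, 1.2, 2, 0, 0, 0, 0, 0.1, 1.2, 3.9, 0, 0, 0, 0, 0.1, 1.2, 3.9, 0, 0, 0, 0, -1, 1.2, 3.9, 0, 0, 0, 0, -2, 1.2, 3.9, 0, 0, 0, 0, -2.6, 1.2, 3.9, 0, 0, 0, 0, -2.6, 1.2, 3.9, 0, 0, 0, 0, -2.6, 1.2, 3.9, 0, 0, 0, 0])

```text
clock: 38.85
ee_pos: [0.4602, 0.0937, 0.1118]
tool_rot: [-3.141, 0.0, -3.092]
force: [-3.4, -0.0, 2.2]
opening: 0.0004
```

```bash
cat >> h.py <<'E'
def sw():
    C=cam('scene'); im,D=get_image('scene'); P=cloud(C,D)
    for col in ('red','yellow','green','blue','black'):
        for s,c,b in blobs(cmask(im,col),3,80):
            q=np.median(P[b],0); l=(q-BO)@np.c_[BX,BY]
            if abs(l[0])<.05 and abs(l[1])<.1 and .085<q[2]<.12: print(col,s[4],c.round(1),'box',l*1e3,q[2],(plane(C,*c,.1)-BO)@BX*1e3)
E
python3 -c "
from h import *
s=read_state();print(s['ee_pos'],s['force'],(s['ee_pos']-BO)@BX,(s['ee_pos']-BO)@BY)
sw()
c,_=get_image('scene');cv2.imwrite('pics/w7.png',cv2.resize(c[170:250,290:400],(770,560),interpolation=cv2.INTER_CUBIC)[:,:,::-1])"
```

```text
[0.4602 0.0937 0.1118] [-3.3658 -0.0035  2.1819] 0.0051420048761929215 0.07594693738047167
red 14 [343.9 216.1] box [18.0074 76.7425] 0.10062706649765674 16.78752101154721
red 7 [339.7 221.3] box [36.1465 75.8573] 0.08991172011202475 41.074206561197194
yellow 14 [338.9 211.1] box [16.5248 51.3008] 0.10132273637632366 14.77805391967796
yellow 9 [334.3 216.3] box [35.756  50.2262] 0.09040048635556142 40.40289622858191
green 41 [317.4 186.2] box [  1.2139 -71.2436] 0.11086160166094738 -4.861644211372042
green 8 [335.1 205.4] box [ 8.6621 25.4327] 0.10096453237336084 7.564673148858014
green 4 [329.2 212. ] box [36.3101 25.9829] 0.09054932312962322 40.71458801341336
blue 7 [330.6 200.3] box [ 5.2572 -0.812 ] 0.10300927704486407 4.026450000241157
blue 6 [323.5 207. ] box [36.6757 -1.0499] 0.09181012464879634 40.79826024265866
black 52 [317.5 190.1] box [ 10.2673 -63.3944] 0.10088307056027862 6.826529028468423
black 11 [324.8 196.8] box [  8.4321 -26.5145] 0.09791634389414106 8.226022749576671
black 3 [337. 206.] box [-0.1688 25.7975] 0.09469786456597806 4.757379225386823
```

View pics/w7.png

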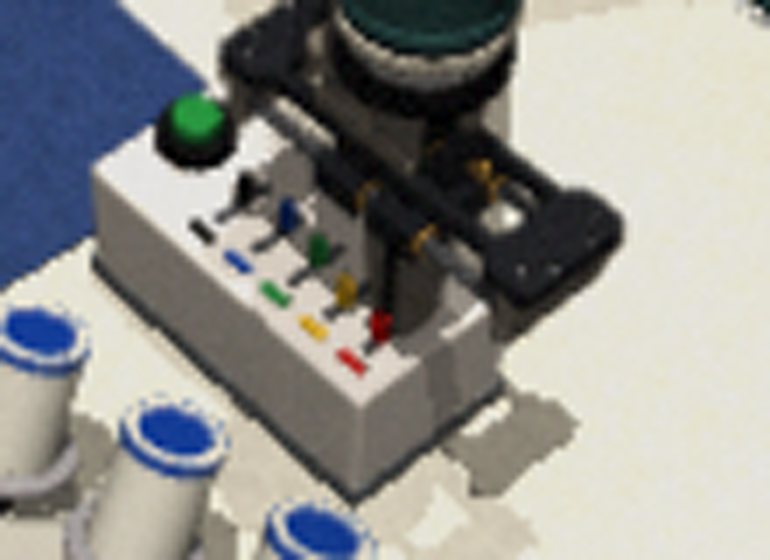

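Request:
step_arm(commands=[-0.2, 0, 0, 0, 0, 0, 0, -0.2, 0, 0, 0, 0, 0, 0, 1.5, 0, 0, 0, 0, 0, 0, 2.7, 0, 0, 0, 0, 0, 0, 2.7, -2.6, 0, 0, 0, 0, 0, 2.7, -2.6, 0, 0, 0, 0, 0, 1.4, -2.6, 0, 0, 0, 0, 0, 0.4, -2.6, 0, 0, 0, 0, 0, -0.2, -2.6, 0, 0, 0, 0, 0, -0.2, -2.6, 0, 0, 0, 0, 0, 1.5, -2.6, 0, 0, 0, 0, 0, 2.7, -2.6, 0, 0, 0, 0, 0, 2.7, -5.2, 0, 0, 0, 0, 0, 2.7, -5.2, 0, 0, 0, 0, 0, 1.4, -5.2, 0, 0, 0, 0, 0, 0.4, -5.2, 0, 0, 0, 0, 0, -0.2, -5.2, 0, 0, 0, 0, 0, -0.2, -5.2, 0, 0, 0, 0, 0, -0.2, -5.2, 0, 0, 0, 0, 0])

```text
clock: 40.85
ee_pos: [0.4629, 0.0426, 0.1108]
tool_rot: [-3.141, -0.005, -3.09]
force: [-6.5, -0.9, 3.5]
opening: 0.0003
```

```bash
python3 -c "
from h import *
s=read_state();print(s['ee_pos'],s['force'],(s['ee_pos']-BO)@BX,(s['ee_pos']-BO)@BY)
sw()"
```

```text
[0.4629 0.0426 0.1108] [-6.5422 -0.8755  3.5207] 0.005249152631207225 0.02479815502674759
red 13 [343.8 216. ] box [19.043  77.1452] 0.10313407799112462 16.58530401958276
red 6 [339.5 221. ] box [35.4966 75.7031] 0.09147234153718259 40.806819098095396
yellow 11 [338.3 211.6] box [18.3361 50.5904] 0.1019636551618861 17.770765659099876
yellow 9 [334.3 216.3] box [35.7355 50.4873] 0.09086378777413828 40.40289622858191
green 30 [317.4 186.3] box [  2.7778 -71.6075] 0.11190940466674826 -4.253944980088319
green 8 [332.5 207. ] box [20.595  24.8449] 0.102444655665134 18.690116207587913
green 4 [329.2 212. ] box [36.5933 26.1401] 0.0909355682123763 40.71458801341336
blue 5 [330.4 200.6] box [ 5.8982 -1.9198] 0.10006256362476407 5.374321520597291
blue 6 [323.5 207. ] box [36.0823 -1.5992] 0.09196021364561191 40.79826024265866
black 12 [324.9 196.8] box [  8.9706 -25.2918] 0.09947590945735096 7.777626053537382
black 4 [329.2 203. ] box [ 8.7173 -2.3636] 0.0898205338770901 15.21179748300905
black 5 [341.8 210.8] box [ 1.7572 50.9324] 0.09091132897606735 6.81668595008832
black 3 [347. 216.] box [ 4.1953 76.9765] 0.09148133477892717 8.998309691662657
```

Request:
step_arm(commands=[1.5, 0, 0, 0, 0, 0, 0, 2.9, 0, 0, 0, 0, 0, 0, 2.9, -2.6, 0, 0, 0, 0, 0, 2.9, -2.6, 0, 0, 0, 0, 0, 1.6, -2.6, 0, 0, 0, 0, 0, 0.6, -2.6, 0, 0, 0, 0, 0, 0, -2.6, 0, 0, 0, 0, 0, 0, -2.6, 0, 0, 0, 0, 0, 1.5, -2.6, 0, 0, 0, 0, 0, 2.9, -2.6, 0, 0, 0, 0, 0, 2.9, -5.2, 0, 0, 0, 0, 0, 2.9, -5.2, 0, 0, 0, 0, 0, 1.6, -5.2, 0, 0, 0, 0, 0, 0.6, -5.2, 0, 0, 0, 0, 0, 0, -5.2, 0, 0, 0, 0, 0, 0, -5.2, 0, 0, 0, 0, 0, 0, -5.2, 0, 0, 0, 0, 0, 1.5, -5.2, 0, 0, 0, 0, 0, 2.9, -5.2, 0, 0, 0, 0, 0, 2.9, -5.2, -5, 0, 0, 0, 0])

```text
clock: 42.9
ee_pos: [0.4342, -0.0105, 0.1581]
tool_rot: [3.138, -0.01, -3.089]
force: [1.1, -1.2, 0.5]
opening: 0.0006
```

```bash
python3 -c "
from h import *
s=read_state();print(s['ee_pos'],s['force'],(s['ee_pos']-BO)@BX,(s['ee_pos']-BO)@BY)
sw();cups()
c,_=get_image('scene');cv2.imwrite('pics/w8.png',cv2.resize(c[170:320,255:405],(600,600),interpolation=cv2.INTER_CUBIC)[:,:,::-1])
print(row(bp(0,-.072,.15),RB),row(bp(0,-.072,.13),RB))"
```

```text
[ 0.4342 -0.0105  0.1581] [ 1.0836 -1.184   0.5188] -0.02612688499659531 -0.026812016999049552
red 12 [343.9 216.2] box [18.9272 76.8687] 0.10316311180112597 16.882882569685044
red 6 [339.5 221. ] box [35.7808 75.2422] 0.09076973632808122 40.806819098095396
yellow 10 [338.3 211.9] box [18.9616 50.9793] 0.10264880760603706 18.449926870512908
yellow 8 [334.4 216.5] box [36.4467 50.8188] 0.09184354007853374 40.761163391072934
green 40 [317.5 186.2] box [  1.8562 -70.7867] 0.11146012900403857 -5.015637850765003
green 10 [332.9 207.1] box [19.1206 25.684 ] 0.10038354049376069 17.993842306553766
green 4 [329.2 212. ] box [37.5829 27.2357] 0.09287977954470378 40.71458801341336
blue 8 [327.5 202.5] box [19.4173 -2.2982] 0.10186220135416729 18.1054751703447
blue 6 [323.5 207. ] box [36.5305 -2.4955] 0.09096413554791033 40.79826024265866
black 56 [317.3 189.8] box [ 10.1199 -63.8286] 0.10096255547675348 6.310406021857503
black 7 [322.6 198.6] box [ 19.772  -25.1789] 0.10070599464922125 18.99557413507662
side 23 [320. 131.] depth [0.562  0.335  0.1389] z74 [0.5863 0.4717]
side 27 [327. 144.] de
[... 388 characters left out ...]
.0186]
scene 49 [315. 231.] depth [0.5986 0.1021 0.1388] z74 [0.5715 0.0663]
scene 49 [336. 246.] depth [0.5809 0.1789 0.1371] z74 [0.554  0.1508]
scene 19 [333. 250.] depth [0.5988 0.1888 0.1414] z74 [0.5696 0.1563]
scene 30 [303. 255.] depth [0.6538 0.1137 0.0726] z74 [0.6536 0.1136]
scene 39 [293. 259.] depth [0.6926 0.1184 0.0992] z74 [0.6848 0.1044]
scene 52 [358. 262.] depth [0.5669 0.2598 0.1363] z74 [0.539  0.2353]
scene 20 [356. 266.] depth [0.5844 0.2694 0.1422] z74 [0.5538 0.2424]
scene 68 [379. 280.] depth [0.5603 0.3377 0.139 ] z74 [0.5304 0.3186]
scene 22 [376. 284.] depth [0.5787 0.3444 0.1428] z74 [0.5471 0.324 ]
[-2.  -4.5  1.2 -0.   0.2 -0. ] [-2.  -4.5  3.2 -0.   0.2 -0. ]
```

View pics/w8.png

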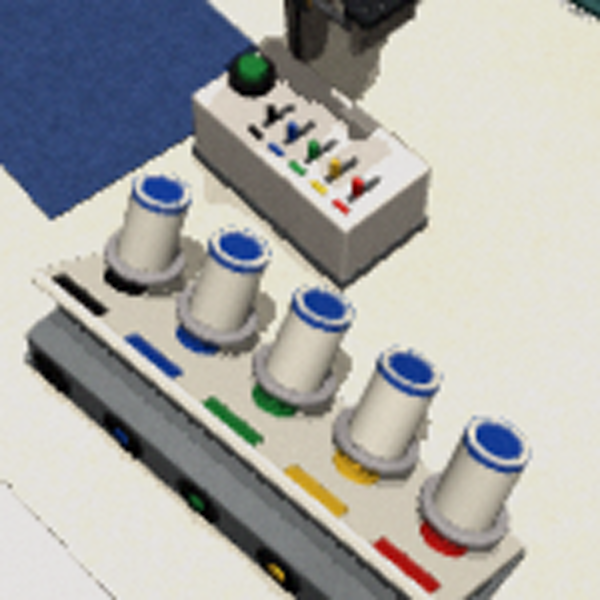

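Request:
step_arm(commands=[-2, -4.5, 0, 0, 0.2, 0, 0, -2, -4.5, 1.2, 0, 0.2, 0, 0, -2, -4.5, 2.2, 0, 0.2, 0, 0, -2, -4.5, 3.2, 0, 0.2, 0, 0, -2, -4.5, 3.7, 0, 0.2, 0, 0, -2, -4.5, 4.1, 0, 0.2, 0, 0, -2, -4.5, 4.4, 0, 0.2, 0, 0, -2, -4.5, 4.6, 0, 0.2, 0, 0, -2, -4.5, 4.6, 0, 0.2, 0, 0])

```text
clock: 44.0
ee_pos: [0.46, -0.054, 0.1195]
tool_rot: [-3.137, -0.006, -3.09]
force: [-18.7, 0.7, 54.1]
opening: 0.0006
```

```bash
python3 -c "
from h import *
s=read_state();print(s['ee_pos'],s['force'],(s['ee_pos']-BO)@BX,(s['ee_pos']-BO)@BY)"
```

```text
[ 0.46   -0.054   0.1195] [-18.6921   0.6534  54.0881] -0.0025947084051365227 -0.0715311073182669
```

Request:
step_arm(commands=[0, 0, -2, 0, 0, 0, 0, 0, 0, -6, 0, 0, 0, 0, 0, 0, -11, 0, 0, 0, 0, 2, 0, -15, 0, 0, 0, 0, 2, 0, -15, 0, 0, 0, 0, 2, 0, -15, 0, 0, 0, 0, 2, 0, -15, 0, 0, 0, 0])

```text
clock: 44.7
ee_pos: [0.4404, -0.0563, 0.2645]
tool_rot: [3.141, -0.004, -3.091]
force: [-0.2, -0.1, 0.3]
opening: 0.0004
```

```bash
python3 -c "
from h import *
s=read_state();print(s['ee_pos'],s['force'],s['clock'])
sw();cups()
c,_=get_image('scene');cv2.imwrite('pics/w9.png',cv2.resize(c[170:320,255:405],(600,600),interpolation=cv2.INTER_CUBIC)[:,:,::-1])"
```

```text
[ 0.4404 -0.0563  0.2645] [-0.1643 -0.0773  0.3472] 44.7
red 12 [343.9 216.2] box [19.0723 77.7712] 0.10303296448579063 16.882882569685044
red 6 [339.5 221. ] box [35.3061 74.5377] 0.09111681369318197 40.806819098095396
yellow 9 [338.4 211.8] box [19.8287 52.1554] 0.10506485893896012 17.75360854136563
yellow 7 [334.3 216.3] box [35.0047 51.5145] 0.09092512561003974 40.38645088213763
green 40 [317.6 186.1] box [  1.2547 -71.624 ] 0.11146985530563158 -5.4256516546745495
green 8 [332.6 207. ] box [19.6939 24.2395] 0.1020585590513442 18.383208769536445
green 4 [329.2 212. ] box [35.4451 26.4851] 0.08960661038758777 40.71458801341336
blue 9 [327.7 202.6] box [18.2241 -0.7769] 0.0999595217295558 17.852503240806335
blue 6 [323.5 207. ] box [35.6346 -2.3709] 0.09208296307353125 40.79826024265866
black 54 [317.2 190. ] box [ 10.3178 -64.0775] 0.10096777283180564 7.450946132763869
black 7 [322.6 198.6] box [ 18.0118 -26.4036] 0.09612735691999008 18.99557413507662
side 27 [327. 144.] depth [0.5673 0.2552 0.135 ] z74 [0.5912 0.3746]
side 32 [337. 155.] depth [0.5826 0.1782 0.1368] z74 [0.6083 0.
[... 214 characters left out ...]
cene 45 [295. 217.] depth [0.6133 0.0241 0.14  ] z74 [ 0.5859 -0.0186]
scene 49 [315. 231.] depth [0.5989 0.1021 0.1396] z74 [0.5715 0.0663]
scene 49 [336. 246.] depth [0.5809 0.1793 0.1374] z74 [0.554  0.1508]
scene 19 [333. 250.] depth [0.5991 0.1887 0.1416] z74 [0.5696 0.1563]
scene 30 [303. 255.] depth [0.6535 0.1135 0.073 ] z74 [0.6536 0.1136]
scene 40 [293. 258.] depth [0.6927 0.1176 0.0996] z74 [0.6847 0.1041]
scene 52 [358. 262.] depth [0.5662 0.2589 0.1355] z74 [0.539  0.2353]
scene 20 [356. 266.] depth [0.5841 0.2686 0.1416] z74 [0.5538 0.2424]
scene 68 [379. 280.] depth [0.5591 0.3379 0.1387] z74 [0.5304 0.3186]
scene 22 [376. 284.] depth [0.579  0.3446 0.1419] z74 [0.5471 0.324 ]
```

View pics/w9.png

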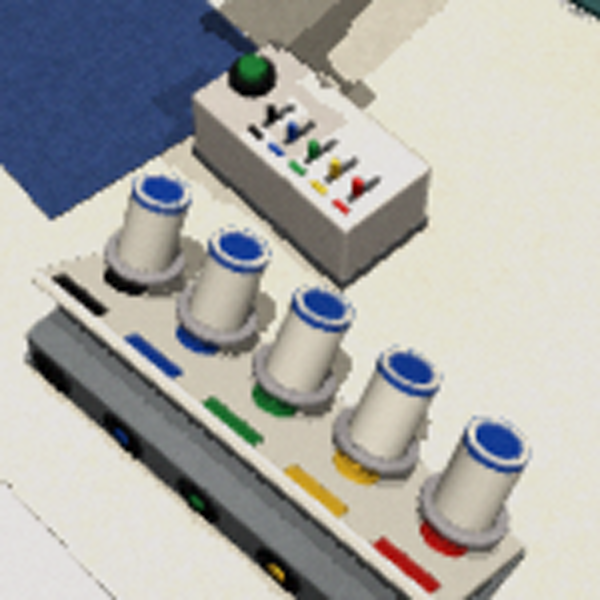

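```bash
python3 -c "
from bench import workorder
print(workorder.finish_job())"
```

```text
the job is handed in; nothing more can be done
None
```

All five cups were on the mat. I hung one mouth down on each of the five pegs, pushed all five switches fully on, pressed the start button until it stopped, and handed the job in at about 45 s of the 210 s. `finish_job()` gave no verdict.

Last checks after the press:
- **Cups:** each cup's base centre measured within about 8 mm of where a fully hung cup's should be. The yellow peg's cup was the furthest out. The final scene picture shows all five on their pegs. The last side-camera reading listed only four of them, because the red peg's cup fell below my blob-size limit there. The scene camera still measured it in place.
- **Switches:** all five grips measured 18–20 mm in the box frame, where 18 mm is fully on.
- **Start button:** the fingertips pressed it to its stop with about 54 N, more than I meant to use but within the 120 N wrist limit. It measured back at its original height afterwards. I did not read its travel directly.
- **Robot:** clear of everything, with almost no force on the wrist.
- **Glue stick, cuvette holder and jar:** I never went near the glue stick or the cuvette holder. The arm passed above the jar while hanging the first cup. I did not re-measure any of them at the end.

At the first peg the last joint came close to its limit, so I gave the gripper a half turn for all five cups. For the blue and black pegs I inserted the cups tilted 28° instead of 35° to keep another joint off its limit. Both went on without trouble.

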